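# Pack extract jars and latch the storage tub

### The job

Put all the small amber jars with red caps upright into the clear tub, then shut its blue lid and, with the lid shut, fold the white clip flaps on its left and right edges fully down against the tub's sides. Fasten the front toggle latch: hook its wire loop over the keeper on the lid and press the lever fully down, so that the lid is pulled tight. Leave the steel shaker and the syrup bottles where they stand.

Things in the scene. Friction and masses are not known exactly. Their poses are not given: they have to be found in the camera images.
- jar1_mid (a point): small sealed amber glass jar with a red screw cap and a white label band, a plain cylinder 46 mm in diameter and 50 mm tall, 80 to 150 g, standing on the table; this point is its centre, 25 mm above its underside, z axis up along the jar. Two to four of the four jars are there
- jar2_mid (a point): small sealed amber glass jar with a red screw cap and a white label band, a plain cylinder 46 mm in diameter and 50 mm tall, 80 to 150 g, standing on the table; this point is its centre, 25 mm above its underside, z axis up along the jar. Two to four of the four jars are there
- jar3_mid (a point): small sealed amber glass jar with a red screw cap and a white label band, a plain cylinder 46 mm in diameter and 50 mm tall, 80 to 150 g, standing on the table; this point is its centre, 25 mm above its underside, z axis up along the jar. Two to four of the four jars are there
- jar4_mid (a point): small sealed amber glass jar with a red screw cap and a white label band, a plain cylinder 46 mm in diameter and 50 mm tall, 80 to 150 g, standing on the table; this point is its centre, 25 mm above its underside, z axis up along the jar. Two to four of the four jars are there
- tub: clear plastic storage tub fixed to the table, outside 160 mm (x) by 250 mm (y) by 96 mm high, walls and floor 4 mm thick, open on top. Origin: centre of its underside, on the table; its x axis points from its front wall (with the latch, facing the robot) to its back wall (with the lid hinge), z up
- lid (a joint): blue lid, 160 by 254 by 8 mm, hinged along the tub's back top edge (hinge line in the tub frame: x = 80, z = 96.5 mm, on the lid's underside). rad: 0 = fully shut and tight, 1.57 = upright. Stiff hinge (0.3 N m): it stays where it is left. A springy seal under its front edge keeps an unfastened shut lid up at about 0.02 to 0.03 rad; only the fastened latch keeps it below 0.012
- lid_edge (a point): middle of the lid's free (front) edge, half-way through its thickness
- clip_left (a joint): white clip flap on the lid's left (+y) edge, 70 mm (along the edge) by 32 by 3 mm. Hinge line along tub x, centred half-way along the lid, 131 mm from its centre line, 4 mm above the lid's underside. rad: 0 = folded down against the tub's side wall, 1.57 = straight out in the plane of the lid, more = raised further. Stiff (0.03 N m), stays where it is left
- clip_right (a joint): the same clip flap on the lid's right (-y) edge, same meaning of the joint
- clip_left_edge (a point): middle of the left clip's free edge, 32 mm from its hinge
- clip_right_edge (a point): middle of the right clip's free edge, 32 mm from its hinge
- lever (a joint): steel lever of the toggle latch on the tub's front wall, 24 mm wide, 4 mm thick, a red thumb tab at its end. Pivot axis along tub y at x = -100, z = 62 mm in the tub frame; its flat part reaches 32 mm from the pivot. rad: 0 = pressed fully down along the wall, 1.57 = straight out towards the robot, 2.3 = upper stop. Stays where left (0.05 N m); with the loop hooked it goes over centre when pressed down
- lever_tip (a point): end of the lever's red thumb tab, about 44 mm from the pivot
- loop (a joint): wire loop of the latch, hinged on the lever 12 mm from the lever's pivot (in the lever's direction, turned 0.2 rad towards the wall). Side wires 40 mm apart run 45.6 mm to a cross bar. rad: this value minus the lever's = how far the loop leans from upright towards the robot (negative: towards the tub). Stays where it is left (0.02 N m)
- loop_bar (a point): middle of the loop's cross bar (6 mm round, along the tub's y), level with the centres of the two red cheeks (each 10 by 5 by 14 mm, outer faces 48 mm apart) at its ends, by which it can be gripped
- keeper (a point): the keeper, a dark steel hook on the lid's front edge: a ledge 24 mm wide, 26 mm deep, with a lip 5 mm high at its outer end. This point is the seat of the middle of the cross bar: 16.5 mm in front of the lid's edge, 3 mm above the ledge, in a channel 15 mm wide behind the lip. With the lid shut it is 95 to 99 mm above the table
- shaker_mid (a point): bystander: steel shaker with a black cap, 46 mm in diameter, 50 mm tall, among the jars; not to be packed. The point is its centre
- syrup_blue: bystander: tall syrup bottle with a blue cap, 60 mm wide, 190 mm tall, origin at its underside
- syrup_red: bystander: tall syrup bottle with a red cap, 60 mm wide, 200 mm tall, origin at its underside
There are look-alikes about, which are no part of the job. What is shaped like the part that bears jar1_mid but green is not meant.

How it is judged:
On the way, in this order (a step that is already met when the one before it is completed fails the run):
1. every jar that is there stands in the tub, the lid still open (x of jar1_mid in the frame of tub between -0.076 and 0.076 m and y of jar1_mid in the frame of tub between -0.121 and 0.121 m and height (world z) of each of jar1_mid, jar2_mid, jar3_mid, jar4_mid below 0.036 m and angle between each of jar1_mid, jar2_mid, jar3_mid, jar4_mid's own z axis and vertical below 0.25 rad and x of jar2_mid in the frame of tub between -0.076 and 0.076 m and y of jar2_mid in the frame of tub between -0.121 and 0.121 m and x of jar3_mid in the frame of tub between -0.076 and 0.076 m and y of jar3_mid in the frame of tub between -0.121 and 0.121 m and x of jar4_mid in the frame of tub between -0.076 and 0.076 m and y of jar4_mid in the frame of tub between -0.121 and 0.121 m and value of joint lid above 0.6 rad), for 0.2 s.
2. the lid is down, the clips not yet folded (value of joint lid below 0.05 rad and value of joint each of clip_left, clip_right above 0.8 rad), for 0.1 s.
At the end, for the whole second after the job is handed in: every jar that is there stands in the tub, upright within 0.25 rad; both clips folded to within 0.25 rad of fully down; the lever within 0.2 rad of fully down; the loop's bar within 9 mm of its seat in the keeper; the lid pulled down to less than 0.012 rad (about 2 mm at its front edge) (x of jar1_mid in the frame of tub between -0.076 and 0.076 m and y of jar1_mid in the frame of tub between -0.121 and 0.121 m and height (world z) of each of jar1_mid, jar2_mid, jar3_mid, jar4_mid below 0.036 m and angle between each of jar1_mid, jar2_mid, jar3_mid, jar4_mid's own z axis and vertical below 0.25 rad and x of jar2_mid in the frame of tub between -0.076 and 0.076 m and y of jar2_mid in the frame of tub between -0.121 and 0.121 m and x of jar3_mid in the frame of tub between -0.076 and 0.076 m and y of jar3_mid in the frame of tub between -0.121 and 0.121 m and x of jar4_mid in the frame of tub between -0.076 and 0.076 m and y of jar4_mid in the frame of tub between -0.121 and 0.121 m and value of joint each of clip_left, clip_right below 0.25 rad and value of joint lever below 0.2 rad and distance between loop_bar and keeper below 0.009 m and value of joint lid below 0.012 rad); the robot touches nothing.
It fails at once if the shaker is moved more than 30 mm (distance of shaker_mid from where it was at the start of the episode above 0.03 m).
It fails at once if the blue-capped syrup bottle is moved more than 30 mm (distance of syrup_blue from where it was at the start of the episode above 0.03 m).
It fails at once if the red-capped syrup bottle is moved more than 30 mm (distance of syrup_red from where it was at the start of the episode above 0.03 m).
Of jar1, jar2, jar3, jar4 only 2 to 4 are there at a start; the rules pass over those that are not, and their reading is None.
At some moment in a run one of jar1, jar2, jar3, jar4 may be knocked a few centimetres aside while the robot is not near it.
It also fails if it takes over 210 s, if anything falls off the work surface, if the arm or the gripper's body presses on something with over 40 N, if the wrist force passes 120 N, or if a joint passes its speed limit or range.

### The arm

A 6-joint arm with a two-finger parallel gripper is mounted at the origin on the work surface. World frame = base frame: x ahead of the robot, y to its left, z up, the work surface at z = 0. Lengths are in m, angles in rad, forces in N, time in s.
With the tool pointing down it reaches from about 0.375 to 0.975 m from the base axis. Payload 3.8 kg.
Tool frame: the origin (TCP) lies on the centre line of the jaws, within the pads' length; the fingertips stand 14 mm ahead of it and the grasp point (between the pads) lies 5 mm behind it; z points along the fingers, y is the line along which they close (so a half turn about z gives the same grasp; the last joint's range is limited). The gripper opens to 85 mm and grips with 20 to 120 N. Pads are 22 mm wide; open, the fingers measure 114 mm over their backs; the gripper's body (76 mm by 85 mm) begins 54 mm behind the grasp point. The pads swing forward as they close: fully open they stand 13 mm farther back than shut.
Start: joints at [-1.242, 0.264, 1.604, -0, 1.274, -0.037], TCP at [0.241, -0.63, 0.206] pointing down, gripper open.
Joint ranges: [-2.63, 2.63], [-0.94, 2.18], [0.31, 2.57], [-1.31, 4.45], [0, 2.66], [-2.55, 2.55]. Speed limits (rad/s): [2.57, 2.57, 3.14, 3.14, 3.14, 3.14].

### API

Orientations are given as a rotation vector (axis times angle).
In Python, from workcell import bot, eyes, spot_in gives the robot as it stands.
- The arm moves only by the tool carry_out, never from a script. Its argument "series" is text: rows parted by semicolons, each of 4 numbers parted by spaces: the shift along the world's x, y, z in m, then the turn about the world's z in degrees. In form: tx ty tz roll; .... A call has 1 to 20 rows; each row shifts and turns the commanded pose from where the row before left it; what a row does not reach is not made up. A row lasts 1/8 s, in which the tool goes at most 62.5 mm and 10.7 degrees, less where a joint would pass 70% of its speed; a pose out of reach is approached as far as the arm can. A call is refused whole if a number of a shift passes 0.0625 or a number of a turn 10.7, either way. A call with a gripper value outside its range is refused whole. "jaw" is the gripper command: -1 is shut, 1 is fully open, values between are in proportion, set as the call begins (left out, the last holds). The fingers move at their own pace and stop on an object; "grip_force" is the grip in N (left out, the last holds). Time passes only in rows, so rows that do not move let the fingers close. It gives the time, the measured TCP pose, the force, the opening and the grip force at its end, in the units of the state.
- bot.read_state(): the state, without advancing time (a new reading comes with each control period).
- eyes.read_camera(name): name is "scene" or "top"; returns (picture, depth): 384x512x3 uint8, blue, green, red; 384x512 float32, m along the optical axis (not along the pixel's ray), 0 where there is no reading.
- eyes.get_calibration(name): a dict with "K" (3x3 intrinsics, pixels), "position" and "rotation" of the camera in the world. Camera axes: x right, y down, z forward; pixel columns grow to the right and rows downward; lengths in m; the calibration is good to about 2 mm. A picture is of the moment at which its call begins. get_calibration takes no time and is no camera call.
- bot.finish_job(): hands the job in; it is judged then, once.
Trained networks look in the newest picture that a camera, given by its name, has taken for a name from the list of things; names that differ only in an ending like _2 or _b are one class to them, and where a whole thing is asked for, a point or a joint stands for the part that bears it (a point fixed in the world has none). Each returns a list of dicts, best first, with "score" (0 to 1); they miss things now and then, are a little off and sometimes report something else, mostly with a low value. They report only what shows in the picture. A call takes as long as a camera call. They do not tell look-alikes from the thing itself.
- spot_in(camera, target): "rect" ([centre column, centre row, width, height] in pixels, round what is visible of it).
The state is a dict: "time": time; "q": joint angles; "joint_vel": joint speeds; "joint_torque": joint torques, N m; "tool_pos": TCP position; "tcp_rot": TCP orientation; "wrist_force": force on the tool from outside, world axes, zero at the start; "torque": the same for the moment, N m; "width": opening from 0.0 (shut) to 1.0 (fully open); "grip_force": force on a finger pad.
Only numpy, scipy, OpenCV 4.12 (cv2) and the standard library are available. Lean on these libraries where they do the work, as an engineer would, in place of code of your own. Each camera call takes 0.05 s, during which the arm holds its last target. There are 200 camera calls.

## Working session

There is one attempt and no reset: what is moved stays moved. The work goes in short steps, Python scripts to look and compute and a tool call to move; the robot and the scene stay as the last step left them, time stands still between calls to the robot, and variables do not carry over. Pictures are saved under pics/ and viewed, at most 16 in all, crops included, and the job is handed in when it is done.

Besides the shell and the picture viewer there is one more tool, called after "Call:" as name(argument=value, ...) on one line, values as JSON. carry_out: Moves the arm, as the interface text tells. Its arguments: {"type":"object","properties":{"series":{"type":"string"},"jaw":{"type":"number"},"grip_force":{"type":"number"}},"required":["series"]}

```bash
mkdir -p pics
cat > h.py <<'E'
import numpy as np, cv2
from workcell import bot, eyes, spot_in
def cap(n,f=None):
    im,d=eyes.read_camera(n)
    if f: cv2.imwrite('pics/'+f,im)
    return im,d
def w(n,u,v,z):
    c=eyes.get_calibration(n);K=np.array(c['K']);R=np.array(c['rotation']);p=np.array(c['position'])
    u,v,z=map(np.asarray,(u,v,z))
    return np.stack([(u-K[0,2])*z/K[0,0],(v-K[1,2])*z/K[1,1],z],-1)@R.T+p
def pc(n,d):
    v,u=np.mgrid[:d.shape[0],:d.shape[1]]
    return w(n,u,v,d)
def px(n,P):
    c=eyes.get_calibration(n);K=np.array(c['K']);R=np.array(c['rotation']);p=np.array(c['position'])
    q=(np.asarray(P)-p)@R; q=q@K.T; return q[...,:2]/q[...,2:]
E
python3 - <<'E'
from h import *
for n in('scene','top'):
    im,d=cap(n,n+'0.png'); np.savez(n+'0.npz',im=im,d=d)
    c=eyes.get_calibration(n);print(n,np.round(c['position'],3),np.round(c['rotation'],3).tolist(),c['K'][0][0])
    for t in['jar1_mid','shaker_mid','tub','lid','clip_left','clip_right','lever','loop','keeper','syrup_blue','syrup_red']:
        for r in spot_in(n,t):
            u,v=r['rect'][:2]; z=d[int(v),int(u)]
            print(t,round(r['score'],2),np.round(r['rect']),np.round(w(n,u,v,z),3))
print(bot.read_state())
E
```

```text
scene [1.423 0.477 0.896] [-1.254, -2.154, 1.035] 461.4216231141148
jar1_mid 0.89 [420. 284.  23.  21.] [1.614 0.668 1.087]
jar1_mid 0.88 [431. 260.  20.  26.] [1.721 0.775 1.194]
jar1_mid 0.67 [386. 285.  25.  21.] [1.706 0.761 1.18 ]
jar1_mid 0.55 [389. 261.  17.  27.] [1.842 0.897 1.316]
shaker_mid 0.63 [168. 167.  16.  20.] [3.161 2.215 2.634]
shaker_mid 0.62 [362. 223.  16.  18.] [2.206 1.261 1.68 ]
tub 0.82 [222. 200. 127. 112.] [2.697 1.751 2.17 ]
lid 0.98 [206. 187.  90.  85.] [2.836 1.891 2.309]
clip_left 0.38 [339. 266.  19.  28.] [1.965 1.02  1.439]
clip_right 0.52 [168. 166.  14.  23.] [3.156 2.21  2.629]
clip_right 0.48 [248. 210.  10.  30.] [2.512 1.566 1.985]
clip_right 0.26 [259. 175.  18.  24.] [2.945 1.999 2.418]
lever 0.56 [260. 176.  16.  24.] [2.94  1.994 2.413]
loop 0.66 [248. 213.   6.  23.] [2.505 1.559 1.978]
loop 0.61 [260. 168.  16.  12.] [3.2   2.255 2.674]
keeper 0.66 [221. 198. 128. 108.] [2.706 1.76  2.179]
keeper 0.6 [206. 186.  93.  90.] [2.843 1.897 2.316]
keeper 0.21 [339. 267.  19.  25.] [1.963 1.017 1.436]
syrup_blue 0.74 [160. 136.  23.  57.] [3.
[... 1113 characters left out ...]
]
{'time': 1.2, 'q': array([-1.24192228e+00,  2.63876907e-01,  1.60399583e+00,  2.75561255e-05,
        1.27368506e+00, -3.68842452e-02]), 'joint_vel': array([ 4.31707416e-04,  9.71351591e-04,  3.92112136e-04, -8.26175773e-04,
        2.05565449e-04, -1.99985101e-05]), 'joint_torque': array([-2.04799013e-03, -5.15083086e+01, -3.67725420e+01, -1.77449897e-04,
        1.09104985e-03,  1.76694772e-05]), 'tool_pos': array([ 0.24143746, -0.63034765,  0.20639755]), 'tcp_rot': array([3.08917613e+00, 5.71316578e-01, 4.89125102e-05]), 'wrist_force': array([ 0.6475206 , -1.16773074,  0.85857761]), 'torque': array([-0.00810277, -0.05026508,  0.02179592]), 'grip_force': 0.0, 'width': 0.9989019375964658}
```

```bash
sed -i "s/R=np.array(c\['rotation'\])/R=cv2.Rodrigues(np.array(c['rotation'],float))[0]/" h.py
python3 - <<'E'
from h import *
a=np.load('top0.npz');b=np.load('scene0.npz')
cv2.imwrite('pics/a1.png',cv2.resize(a['im'][100:280,80:460],None,fx=2.1,fy=2.1,interpolation=2))
cv2.imwrite('pics/b1.png',cv2.resize(b['im'][90:320,100:460],None,fx=2.2,fy=2.2,interpolation=2))
for n,L in(('top',[(112,231),(141,210),(110,200),(177,243),(174,180),(422,223),(414,172)]),('scene',[(420,278),(431,254),(386,279),(389,255),(362,217),(339,260),(168,160)])):
    d=np.load(n+'0.npz')['d']
    for u,v in L: print(n,u,v,np.round(w(n,u,v,d[v,u]),3))
E
```

```text
top 112 231 [0.49  0.434 0.048]
top 141 210 [0.546 0.347 0.051]
top 110 200 [0.583 0.44  0.049]
top 177 243 [0.442 0.243 0.048]
top 174 180 [0.631 0.247 0.051]
top 422 223 [ 0.445 -0.444  0.132]
top 414 172 [ 0.586 -0.44   0.141]
scene 420 278 [0.597 0.446 0.047]
scene 431 254 [0.504 0.45  0.047]
scene 386 279 [0.641 0.376 0.047]
scene 389 255 [0.565 0.359 0.051]
scene 362 217 [0.458 0.25  0.048]
scene 339 260 [0.64  0.256 0.048]
scene 168 160 [ 0.665 -0.237  0.196]
```

View pics/a1.png

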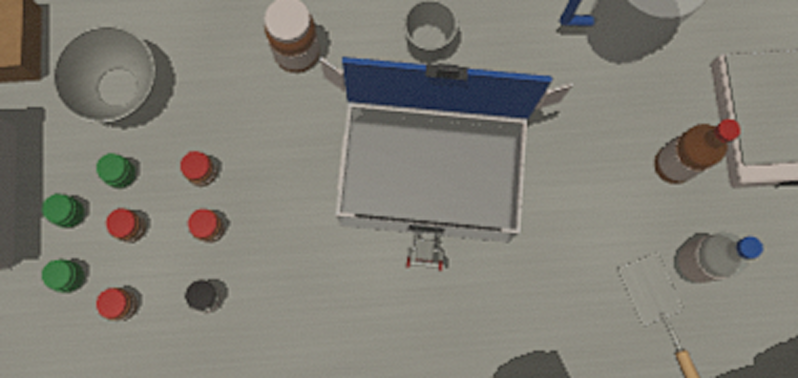

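View pics/b1.png

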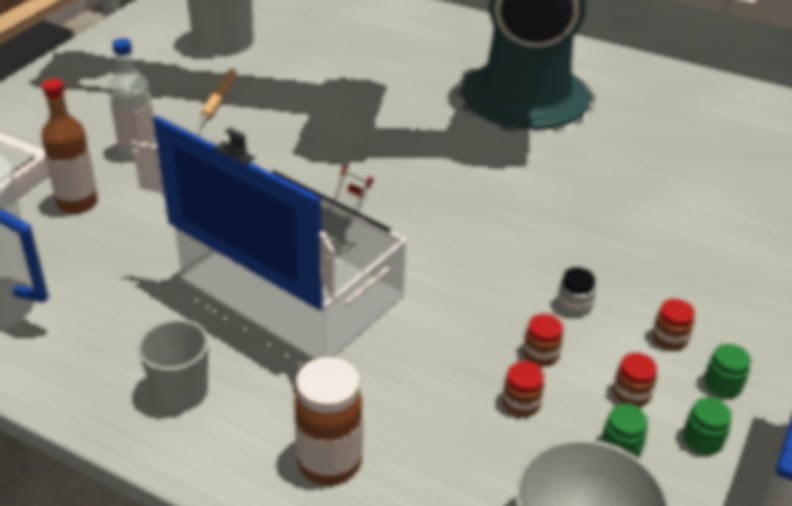

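Top crop (2.1×, offset 80,100): red caps at (197,167), (205,224), (123,224), (114,303) are the amber jars. The look-alikes are the green caps at (115,169), (62,209) and (62,275), the black-capped shaker at (201,294), the tall white-capped bottle at (290,30) and the red-capped syrup bottle at (728,130). The lid is about upright and the lever and loop stick out at (425,255). I choose the four red caps.

```bash
cat >> h.py <<'E'
def reds(n,im,d,box=((.35,.75),(.12,.52))):
    P=pc(n,d);h=cv2.cvtColor(im,cv2.COLOR_BGR2HSV)
    m=((h[...,0]<8)|(h[...,0]>172))&(h[...,1]>140)&(h[...,2]>70)&(P[...,2]>.03)&(P[...,2]<.12)
    for i in(0,1): m&=(P[...,i]>box[i][0])&(P[...,i]<box[i][1])
    k,l,s,c=cv2.connectedComponentsWithStats(m.astype(np.uint8));o=[]
    for i in range(1,k):
        if s[i,4]<30: continue
        q=P[l==i]; t=q[q[:,2]>np.percentile(q[:,2],90)-.006]
        o.append((s[i,4],np.round(c[i]),np.round((t[:,:2].min(0)+t[:,:2].max(0))/2,4),np.round(t.mean(0),4)))
    return o
E
python3 - <<'E'
from h import *
for n in('top','scene'):
    a=np.load(n+'0.npz');im,d=a['im'],a['d']
    for r in reds(n,im,d): print(n,*r)
    P=pc(n,d);x,y,z=P[...,0],P[...,1],P[...,2]
    m=(z>.088)&(z<.104)&(x>.4)&(x<.8)&(y>-.25)&(y<.25)
    q=P[m]; r=cv2.minAreaRect(q[:,:2].astype(np.float32)); print('rim',m.sum(),r, q[:,2].mean())
    h=cv2.cvtColor(im,cv2.COLOR_BGR2HSV)
    b=(h[...,0]>100)&(h[...,0]<130)&(h[...,1]>120)&(x>.5)&(x<.9)&(y>-.2)&(y<.2)&(z>.08)&(z<.3)
    q=P[b];c=q.mean(0);u,s,vt=np.linalg.svd(q-c);print('lid',len(q),c,vt[2],q.min(0),q.max(0))
    for t in P[(x>.35)&(x<.58)&(y>-.08)&(y<.08)&(z>.05)&(z<.2)][::25]: pass
    f=(x>.35)&(x<.6)&(y>-.06)&(y<.12)&(z>.03)&(z<.2)
    rd=f&((h[...,0]<8)|(h[...,0]>172))&(h[...,1]>120); vv,uu=np.nonzero(rd)
    for v,u in zip(vv,uu): print(u,v,np.round(P[v,u],3)) if n=='scene' or 1 else 0
E
```

```text
top 142 [172. 178.] [0.6368 0.2524] [0.637  0.2521 0.0499]
top 143 [137. 206.] [0.5592 0.3594] [0.5598 0.3586 0.05  ]
top 144 [176. 206.] [0.5511 0.2429] [0.5512 0.2429 0.0505]
top 155 [133. 244.] [0.4462 0.3721] [0.4471 0.3717 0.0501]
rim 625 ((0.6193099617958069, -0.01677398383617401), (0.4230220317840576, 0.2458665817975998), 64.50833892822266) 0.09632310957676742
lid 1034 [ 0.68013829 -0.09611756  0.19133546] [-0.98587328  0.16665839  0.01669918] [ 0.66098086 -0.19983532  0.10538229] [0.70631023 0.02474139 0.25987126]
274 223 [ 0.474 -0.042  0.109]
274 224 [ 0.471 -0.042  0.111]
274 225 [ 0.468 -0.041  0.114]
274 226 [ 0.466 -0.041  0.109]
scene 156 [407. 232.] [0.4529 0.3752] [0.454  0.3749 0.0494]
scene 162 [347. 239.] [0.5574 0.2463] [0.5579 0.2463 0.0493]
scene 182 [390. 257.] [0.566  0.3621] [0.5665 0.3622 0.0491]
scene 200 [338. 261.] [0.6398 0.2561] [0.6419 0.2555 0.0491]
rim 501 ((0.612199604511261, -0.016159117221832275), (0.40870749950408936, 0.24913156032562256), 69.43924713134766) 0.09623794244181955
lid 3181 [ 0.69223962 -0.07922474  0.18469097] [ 0.98534686 -0.16997045 -0.01419914] [ 0.51271413 -0.19999195  0.09593916] [0.71329957 0.02885239 0.25890072]
267 172 [ 0.475 -0.041  0.107]
267 173 [ 0.478 -0.04   0.105]
262 176 [ 0.472 -0.059  0.084]
263 176 [ 0.472 -0.056  0.085]
262 177 [ 0.472 -0.059  0.08 ]
263 177 [ 0.476 -0.054  0.084]
```

Run:
```python
from h import *
yaw=-.169
for n in('top','scene'):
    a=np.load(n+'0.npz');im,d=a['im'],a['d'];P=pc(n,d)
    c0=np.array([.60,-.07]);e=np.array([np.cos(yaw),np.sin(yaw)]);f=np.array([-e[1],e[0]])
    X=(P[...,:2]-c0)@e;Y=(P[...,:2]-c0)@f;z=P[...,2]
    m=(z>.09)&(z<.102)&(abs(X)<.25)&(abs(Y)<.25)
    print(n,'X',[(round(a,3),int(b)) for b,a in zip(*np.histogram(X[m],40,(-.2,.2))) if b>3])
    print('Y',[(round(a,3),int(b)) for b,a in zip(*np.histogram(Y[m],40,(-.2,.2))) if b>3])
    h=cv2.cvtColor(im,cv2.COLOR_BGR2HSV)
    q=(h[...,0]>100)&(h[...,0]<130)&(h[...,1]>120)&(abs(X)<.3)&(abs(Y)<.2)&(z>.09)&(z<.3)
    print('lid',[ (round(zz,2),round(float(np.median(X[q&(abs(z-zz)<.01)])),4)) for zz in(.11,.15,.2,.25) if (q&(abs(z-zz)<.01)).any()],np.percentile(Y[q],[.5,1,2,98,99,99.5]),z[q].max())
    m=(X>-.2)&(X<-.08)&(abs(Y)<.05)&(z>.03)&(z<.2)
    for v,u in zip(*np.nonzero(m)): print(u,v,np.round([X[v,u],Y[v,u],z[v,u]],3),im[v,u]) if (u+v)%3==0 else 0
```

```text
top X [(np.float64(-0.08), 137), (np.float64(-0.07), 13), (np.float64(-0.06), 12), (np.float64(-0.05), 9), (np.float64(-0.04), 13), (np.float64(-0.03), 12), (np.float64(-0.02), 10), (np.float64(-0.01), 13), (np.float64(0.0), 10), (np.float64(0.01), 11), (np.float64(0.02), 13), (np.float64(0.03), 10), (np.float64(0.04), 9), (np.float64(0.05), 11), (np.float64(0.06), 9), (np.float64(0.07), 94), (np.float64(0.08), 112), (np.float64(0.15), 30), (np.float64(0.16), 12), (np.float64(0.17), 6)]
Y [(np.float64(-0.2), 4), (np.float64(-0.19), 4), (np.float64(-0.15), 16), (np.float64(-0.14), 86), (np.float64(-0.13), 20), (np.float64(-0.12), 11), (np.float64(-0.11), 12), (np.float64(-0.1), 13), (np.float64(-0.09), 15), (np.float64(-0.08), 12), (np.float64(-0.07), 16), (np.float64(-0.06), 13), (np.float64(-0.05), 12), (np.float64(-0.04), 17), (np.float64(-0.03), 11), (np.float64(-0.02), 13), (np.float64(-0.01), 18), (np.float64(0.0), 13), (np.float64(0.01), 11), (np.float64(0.02), 14), (np.float64(0.03), 12), (np.float64(0.04), 14), (np.float64(0.05), 14), (np.float64(0.06), 11), (np.float64(0.07)
[... 6293 characters left out ...]
024  0.073] [162 177 177]
258 180 [-0.115 -0.016  0.074] [159 173 173]
261 180 [-0.116 -0.005  0.078] [150 164 166]
264 180 [-0.117  0.005  0.083] [121 132 135]
254 181 [-0.105 -0.022  0.073] [132 145 145]
257 181 [-0.111 -0.016  0.073] [158 172 171]
260 181 [-0.118 -0.01   0.072] [158 172 171]
256 182 [-0.109 -0.018  0.069] [132 144 144]
259 182 [-0.111 -0.008  0.073] [157 171 170]
262 182 [-0.116 -0.001  0.073] [137 150 149]
258 183 [-0.105 -0.008  0.073] [131 143 143]
261 183 [-0.109  0.001  0.075] [143 156 155]
264 183 [-0.113  0.009  0.076] [143 157 156]
260 184 [-0.11  -0.004  0.068] [122 134 133]
263 184 [-0.112  0.006  0.072] [138 150 149]
262 185 [-0.106  0.007  0.072] [114 125 124]
```

Call:
carry_out(series="0 0 0.05 0; 0.03 0.04 0.05 0; 0.03 0.06 0 0; 0.03 0.06 0 0; 0.03 0.06 0 0; 0.03 0.06 0 0; 0 0.06 0 0; 0 0.06 0 0; 0 0.06 0 0; 0 0.06 0 0; 0 0.06 0 0; 0 0.06 0 0; 0 0.06 0 0; 0 0.06 0 0; 0.01 0.06 0 0; 0.02 0.06 0 0; 0.02 0.06 0 0; 0 0.06 0 0", jaw=0.55, grip_force=30)

```text
time: 3.45
tool_pos: [0.4301, 0.3493, 0.3005]
tcp_rot: [3.089, 0.571, 0.001]
wrist_force: [0.4, -0.9, 0.3]
width: 0.77
grip_force: 0.0
```

```bash
cat > j.py <<'E'
from h import *
for n in('top','scene'):
    im,d=cap(n)
    for r in reds(n,im,d): print(n,r[0],r[2],r[3])
    cv2.imwrite(f'pics/last_{n}.png',im)
s=bot.read_state();print(s['time'],np.round(s['tool_pos'],4),s['width'])
E
python3 j.py
```

```text
top 143 [0.636  0.2523] [0.6363 0.2521 0.0501]
top 144 [0.5593 0.3596] [0.5596 0.3589 0.0499]
top 124 [0.5506 0.2434] [0.5516 0.2433 0.0503]
top 159 [0.4464 0.3721] [0.4469 0.3718 0.05  ]
scene 154 [0.4522 0.3758] [0.4542 0.375  0.0489]
scene 162 [0.5569 0.2466] [0.5587 0.2468 0.0489]
scene 184 [0.5642 0.3621] [0.5658 0.3622 0.0492]
scene 203 [0.6416 0.2557] [0.642  0.2551 0.0491]
3.55 [0.4286 0.3522 0.2996] 0.7724060643434183
```

Call:
carry_out(series="0.02 0.024 -0.06 0; 0 0 -0.06 0; 0 0 -0.05 0; 0 0 -0.03 0; 0 0 0 0")

```text
time: 4.18
tool_pos: [0.4455, 0.367, 0.1021]
tcp_rot: [3.086, 0.57, -0.01]
wrist_force: [1.4, 0.6, -0.2]
width: 0.777
grip_force: 0.0
```

Call:
carry_out(series="0 0 0 0;0 0 0 0")

```text
time: 4.42
tool_pos: [0.4494, 0.3704, 0.1078]
tcp_rot: [-3.087, -0.571, -0.006]
wrist_force: [0.8, -0.4, 0.1]
width: 0.776
grip_force: 0.0
```

Run:
```python
from h import *
for i in range(4):
    s=bot.read_state();print(s['time'],s['tool_pos']); eyes.read_camera('top')
```

```text
4.425 [0.44938151 0.370379   0.10779652]
4.475 [0.44922818 0.37028958 0.10760646]
4.525 [0.44894572 0.37019786 0.10725463]
4.575 [0.44869335 0.37001638 0.10684836]
```

Call:
carry_out(series="0.001 0.004 -0.036 0; 0 0 -0.035 0; 0 0 0 0; 0 0 0 0; 0 0 0 0")

```text
time: 5.25
tool_pos: [0.4502, 0.3745, 0.0363]
tcp_rot: [-3.088, -0.571, -0.005]
wrist_force: [0.9, -0.0, 0.4]
width: 0.779
grip_force: 0.0
```

Call:
carry_out(series="0 0 -0.003 0; 0 0 0 0; 0 0 0 0; 0 0 0 0; 0 0 0.04 0; 0 0 0.05 0; 0 0 0.05 0; 0.01 -0.05 0 9.9; 0.01 -0.05 0 9.9; 0.01 -0.05 0 9.9; 0.01 -0.05 0 9.9; 0.01 -0.05 0 9.9; 0.01 -0.05 0 9.9; 0.02 -0.05 0 0; 0.02 -0.05 0 0; 0.02 -0.05 0 0; 0.01 -0.05 0 0; 0 -0.04 0 0; 0 0 0 0; 0 0 0 0", jaw=-1)

```text
time: 7.75
tool_pos: [0.5785, -0.1662, 0.1709]
tcp_rot: [-2.4, -2.026, -0.0]
wrist_force: [-0.7, -1.2, 0.6]
width: 0.001
grip_force: 0.0
```

```bash
python3 j.py
```

```text
top 143 [0.6359 0.2519] [0.6367 0.2525 0.0499]
top 144 [0.5589 0.3593] [0.5598 0.3587 0.0505]
top 142 [0.5501 0.2433] [0.5512 0.2429 0.0502]
top 155 [0.4461 0.3723] [0.4468 0.3721 0.05  ]
scene 155 [0.4529 0.3751] [0.4537 0.3748 0.0491]
scene 163 [0.5574 0.2454] [0.5571 0.2458 0.0491]
scene 181 [0.5635 0.3628] [0.5661 0.3621 0.049 ]
scene 200 [0.6406 0.2557] [0.6423 0.2556 0.0492]
7.85 [ 0.5786 -0.1654  0.1711] -0.002788925218564185
```

View pics/last_scene.png

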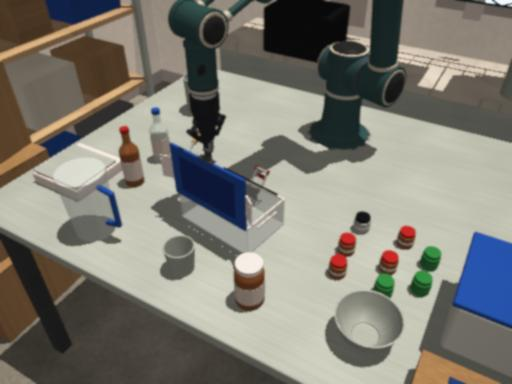

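Call:
carry_out(series="0 0.05 0 0; 0 0.06 0 0; 0 0.06 0 0; 0 0.06 0 0; 0.01 0.06 0 0; 0.01 0.06 0 0; 0.02 0.05 0 0; 0.0194 0.0194 0 0; 0 0 -0.05 0; 0 0 -0.04 0; 0 0 0 0; 0 0 0 0; 0 0 0 0", jaw=0.55)

```text
time: 9.48
tool_pos: [0.64, 0.2537, 0.0843]
tcp_rot: [2.399, 2.026, 0.007]
wrist_force: [1.2, -0.4, 0.0]
width: 0.771
grip_force: 0.0
```

Call:
carry_out(series="-0.002 0 -0.03 0; 0 0 -0.02 0; 0 0 0 0; 0 0 0 0")

```text
time: 9.98
tool_pos: [0.6369, 0.253, 0.0321]
tcp_rot: [2.4, 2.027, 0.002]
wrist_force: [-0.7, 0.6, 0.2]
width: 0.777
grip_force: 0.0
```

Call:
carry_out(series="0 0 0 0;0 0 0 0;0 0 0 0;0 0 0 0;0 0 0 0;0 0 0 0", jaw=-1)

```text
time: 10.72
tool_pos: [0.6361, 0.2528, 0.0311]
tcp_rot: [-2.4, -2.027, 0.0]
wrist_force: [-0.3, 0.6, -0.1]
width: 0.002
grip_force: 0.0
```

```bash
python3 j.py; python3 -c "
import cv2
a=cv2.imread('pics/last_scene.png')[170:330,250:460];cv2.imwrite('pics/c1.png',cv2.resize(a,None,fx=3.5,fy=3.5,interpolation=2))"
```

```text
top 31 [0.6383 0.2371] [0.6371 0.2371 0.0501]
top 54 [0.5461 0.2348] [0.5465 0.2339 0.05  ]
scene 156 [0.4546 0.3747] [0.4541 0.3748 0.049 ]
scene 56 [0.6208 0.2675] [0.6177 0.268  0.1074]
scene 184 [0.5651 0.3622] [0.5666 0.3622 0.0495]
scene 154 [0.6422 0.2566] [0.6467 0.2576 0.0495]
10.825 [0.6361 0.2528 0.0311] -0.0016277647365768569
```

View pics/c1.png

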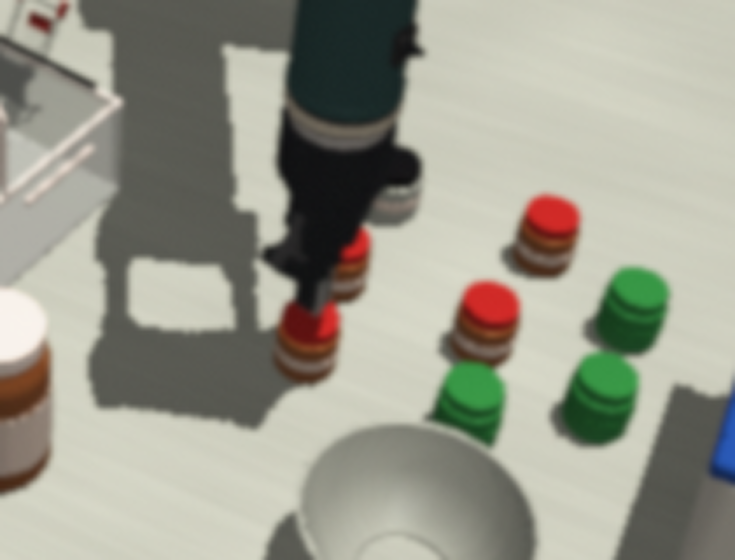

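```bash
python3 - <<'E'
from h import *
for n in('top','scene'):
    im,d=cap(n);P=pc(n,d)
    m=(np.linalg.norm(P[...,:2]-[.637,.254],axis=-1)<.11)&(P[...,2]>.01)&(P[...,2]<.2)&(im.max(-1)<70)
    q=P[m]
    for lo in np.arange(.01,.2,.01):
        t=q[(q[:,2]>=lo)&(q[:,2]<lo+.01)]
        if len(t)>2: print(n,round(lo,2),len(t),np.round(t.min(0),3),np.round(t.max(0),3))
E
ls
```

```text
top 0.14 20 [0.673 0.229 0.14 ] [0.692 0.244 0.15 ]
top 0.15 6 [0.682 0.234 0.15 ] [0.691 0.24  0.154]
top 0.19 5 [0.615 0.213 0.193] [0.649 0.218 0.2  ]
scene 0.02 4 [0.66  0.357 0.021] [0.661 0.36  0.027]
scene 0.06 12 [0.643 0.247 0.063] [0.651 0.258 0.07 ]
scene 0.07 16 [0.643 0.245 0.071] [0.653 0.259 0.079]
scene 0.08 15 [0.631 0.245 0.08 ] [0.652 0.264 0.09 ]
scene 0.09 7 [0.633 0.248 0.091] [0.651 0.265 0.1  ]
scene 0.1 36 [0.629 0.243 0.1  ] [0.674 0.267 0.11 ]
scene 0.11 25 [0.602 0.247 0.11 ] [0.676 0.271 0.12 ]
scene 0.12 55 [0.592 0.245 0.12 ] [0.687 0.272 0.13 ]
scene 0.13 51 [0.591 0.246 0.13 ] [0.698 0.273 0.14 ]
scene 0.14 84 [0.621 0.232 0.14 ] [0.701 0.274 0.15 ]
scene 0.15 77 [0.626 0.234 0.15 ] [0.696 0.274 0.16 ]
scene 0.16 63 [0.645 0.239 0.16 ] [0.68 0.27 0.17]
scene 0.17 34 [0.664 0.24  0.17 ] [0.677 0.261 0.18 ]
scene 0.18 55 [0.637 0.238 0.18 ] [0.677 0.29  0.19 ]
scene 0.19 103 [0.632 0.226 0.19 ] [0.678 0.29  0.2  ]
h.py
j.py
pics
scene0.npz
top0.npz
```

Call:
carry_out(series="0 0 0 0;0 0 0 0;0 0 0 0;0 0 0 0;0.002 0.001 -0.01 0;0 0 -0.01 0;0 0 0 0;0 0 0 0", jaw=0.55)

```text
time: 11.92
tool_pos: [0.6379, 0.2537, 0.0107]
tcp_rot: [-2.4, -2.027, 0.001]
wrist_force: [-0.9, -0.1, 0.9]
width: 0.776
grip_force: 0.0
```

Run:
```python
from h import *
s=bot.read_state();print(s['tool_pos'],s['wrist_force'],s['width'],s['q'])
im,d=cap('scene','d1.png');P=pc('scene',d)
m=(np.linalg.norm(P[...,:2]-[.637,.254],axis=-1)<.11)&(P[...,2]>.01)&(P[...,2]<.2)&(im.max(-1)<70)
q=P[m]
for lo in np.arange(.01,.2,.01):
        t=q[(q[:,2]>=lo)&(q[:,2]<lo+.01)]
        if len(t)>2: print(round(lo,2),len(t),np.round(t.min(0),3),np.round(t.max(0),3))
cv2.imwrite('pics/c2.png',cv2.resize(im[170:300,290:420],None,fx=4.5,fy=4.5,interpolation=2))
```

```text
[0.63794177 0.25371992 0.01068529] [-0.87128365 -0.05663323  0.88097636] 0.7760835930718162 [3.42248818e-01 4.55225405e-01 1.73177653e+00 2.45317514e-05
 9.55314146e-01 5.10474492e-01]
0.01 5 [0.569 0.228 0.01 ] [0.652 0.252 0.014]
0.02 5 [0.574 0.232 0.021] [0.663 0.36  0.026]
0.04 19 [0.603 0.241 0.04 ] [0.681 0.27  0.05 ]
0.05 43 [0.604 0.236 0.05 ] [0.688 0.269 0.059]
0.06 33 [0.604 0.241 0.061] [0.687 0.271 0.07 ]
0.07 25 [0.601 0.251 0.07 ] [0.688 0.27  0.08 ]
0.08 24 [0.601 0.249 0.081] [0.703 0.272 0.09 ]
0.09 66 [0.584 0.233 0.09 ] [0.706 0.275 0.1  ]
0.1 59 [0.58  0.231 0.1  ] [0.707 0.276 0.11 ]
0.11 66 [0.611 0.231 0.11 ] [0.707 0.275 0.12 ]
0.12 70 [0.617 0.231 0.12 ] [0.709 0.275 0.13 ]
0.13 77 [0.575 0.232 0.13 ] [0.709 0.277 0.14 ]
0.14 119 [0.652 0.231 0.14 ] [0.709 0.271 0.15 ]
0.15 34 [0.662 0.239 0.15 ] [0.68  0.26  0.159]
0.16 58 [0.641 0.235 0.16 ] [0.679 0.29  0.17 ]
0.17 97 [0.634 0.226 0.17 ] [0.68  0.291 0.18 ]
0.18 108 [0.639 0.224 0.18 ] [0.678 0.291 0.19 ]
0.19 113 [0.636 0.224 0.19 ] [0.679 0.291 0.2  ]
```

View pics/c2.png

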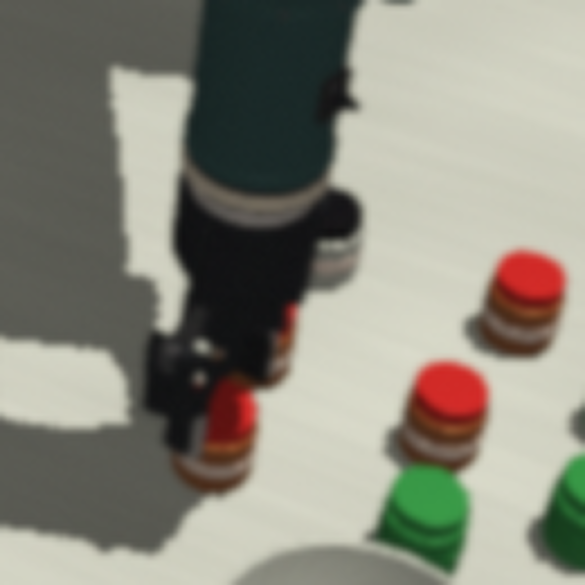

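The scene crop shows the fingertips only at cap height (210,430) while the state says z = 0.011. So the true tip is about 40 mm higher than reported, and I go lower, watching the force.

Call:
carry_out(series="0 0 -0.01 0;0 0 -0.008 0;0 0 0 0;0 0 0 0")

```text
time: 12.48
tool_pos: [0.6381, 0.2537, -0.0071]
tcp_rot: [-2.4, -2.027, 0.0]
wrist_force: [1.0, -0.0, -0.6]
width: 0.768
grip_force: 0.0
```

Call:
carry_out(series="0 0 0 0;0 0 0 0;0 0 0 0;0 0 0 0;0 0 0 0;0 0 0 0", jaw=-1)

```text
time: 13.22
tool_pos: [0.6387, 0.254, -0.0063]
tcp_rot: [2.4, 2.027, 0.002]
wrist_force: [0.3, 1.3, 4.4]
width: 0.529
grip_force: 31.1
```

Call:
carry_out(series="0 0 0.05 0;0 0 0.05 0;0 0 0.04 0;-0.03 -0.03 0 0;-0.0295 -0.0508 0 0;0 -0.06 0 0;0 -0.06 0 0;0 -0.06 0 0;0 -0.06 0 0;0 -0.06 0 0;0 -0.04 0 0;0 0 0 0;0 0 0 0;0 0 0 0")

```text
time: 14.98
tool_pos: [0.5783, -0.1657, 0.1327]
tcp_rot: [-2.398, -2.028, 0.001]
wrist_force: [-0.7, -0.3, -0.9]
width: 0.528
grip_force: 31.3
```

Run:
```python
from h import *
s=bot.read_state();print(s['tool_pos'],s['width'],s['grip_force'])
A,_=cap('top','e_t.png');B,_=cap('scene','e_s.png')
o=np.hstack([cv2.resize(A[110:260,210:360],(400,400)),cv2.resize(B[100:260,130:290],(400,400))]);cv2.imwrite('pics/e.png',o)
```

```text
[ 0.57833941 -0.1656568   0.13266994] 0.5278764916862001 31.298078298568726
```

View pics/e.png

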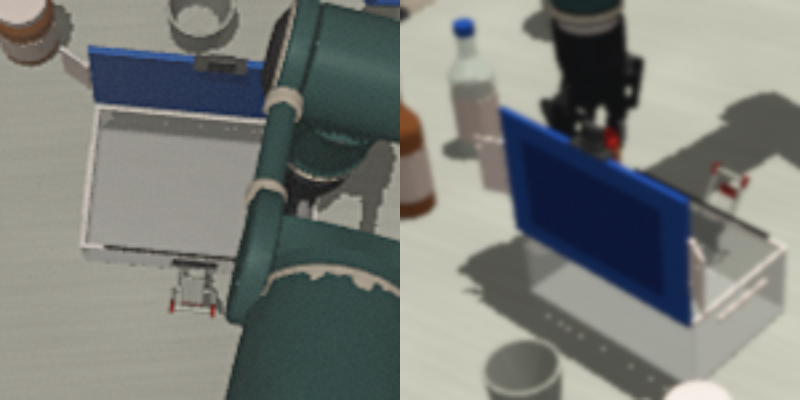

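Call:
carry_out(series="0 0 -0.05 0;0 0 -0.04 0;0 0 -0.03 0;0 0 -0.013 0;0 0 0 0;0 0 0 0;0 0 0 0")

```text
time: 15.95
tool_pos: [0.58, -0.1673, 0.0017]
tcp_rot: [2.398, 2.026, 0.002]
wrist_force: [-0.1, -0.7, -1.7]
width: 0.529
grip_force: 31.9
```

Call:
carry_out(series="0 0 -0.003 0;0 0 0 0;0 0 0 0")

```text
time: 16.32
tool_pos: [0.5788, -0.1671, -0.0027]
tcp_rot: [2.4, 2.027, 0.0]
wrist_force: [0.3, -0.1, -0.2]
width: 0.531
grip_force: 32.0
```

Call:
carry_out(series="0 0 0 0;0 0 0 0;0 0 0 0;0 0 0.03 0;0 0 0.05 0;0 0 0.05 0;0 0.05 0 0;0 0.06 0 0;0 0.06 0 0;0 0.06 0 0;0 0.06 0 0;-0.01 0.06 0 0;-0.0155 0.05 0 0;0 0.0115 -0.01 0;0 0 0 0;0 0 0 0", jaw=0.5)

```text
time: 18.32
tool_pos: [0.5534, 0.2432, 0.1169]
tcp_rot: [2.401, 2.026, -0.001]
wrist_force: [-0.3, -0.3, -0.5]
width: 0.75
grip_force: 0.0
```

```bash
python3 j.py
```

```text
top 140 [0.5594 0.3582] [0.559  0.3592 0.05  ]
top 132 [0.5512 0.2415] [0.5515 0.2418 0.0501]
scene 155 [0.4546 0.3751] [0.4544 0.3752 0.049 ]
scene 157 [0.5564 0.2476] [0.5585 0.2467 0.049 ]
scene 183 [0.5646 0.3629] [0.5663 0.3625 0.0492]
18.425 [0.5538 0.243  0.1173] 0.7491694764408396
```

Call:
carry_out(series="0 0.001 -0.05 0;0 0 -0.04 0;0 0 -0.034 0;0 0 0 0;0 0 0 0;0 0 0 0")

```text
time: 19.18
tool_pos: [0.5553, 0.246, -0.0045]
tcp_rot: [2.4, 2.025, 0.006]
wrist_force: [0.2, -0.4, 0.2]
width: 0.75
grip_force: 0.0
```

Call:
carry_out(series="0 0 0 0;0 0 0 0;0 0 0 0;0 0 0 0;0 0 0 0;0 0 0 0", jaw=-1)

```text
time: 19.92
tool_pos: [0.5546, 0.246, -0.005]
tcp_rot: [2.399, 2.026, 0.004]
wrist_force: [-1.0, -1.6, 6.9]
width: 0.529
grip_force: 30.9
```

Call:
carry_out(series="0 0 0.05 0;0 0 0.05 0;0 0 0.04 0;0.01 -0.04 0 0;0.0113 -0.06 0 0;0.012 -0.06 0 0;0 -0.06 0 0;0 -0.06 0 0;0 -0.05 0 0;0 -0.0276 0 0;0 0 0 0;0 0 -0.05 0;0 0 -0.04 0;0 0 -0.03 0;0 0 -0.015 0;0 0 0 0;0 0 0 0;0 0 0 0")

```text
time: 22.18
tool_pos: [0.5871, -0.1119, -0.0012]
tcp_rot: [2.399, 2.027, 0.001]
wrist_force: [-0.4, -0.5, -0.3]
width: 0.526
grip_force: 33.7
```

Call:
carry_out(series="0 0 0 0;0 0 0 0;0 0 0 0;0 0 0.03 0;0 0 0.05 0;0 0 0.05 0;0 0.05 0 0;0 0.06 0 0;0 0.06 0 0;0 0.06 0 0;0 0.06 0 0;-0.01 0.06 0 0;-0.016 0.05 0 0;0 0.05 0 0;0 0.0225 -0.01 0;0 0 0 0;0 0 0 0", jaw=0.45)

```text
time: 24.3
tool_pos: [0.5604, 0.3589, 0.1174]
tcp_rot: [2.401, 2.026, -0.003]
wrist_force: [-0.6, 0.2, 0.1]
width: 0.725
grip_force: 0.0
```

```bash
python3 j.py
```

```text
top 145 [0.5593 0.3587] [0.5598 0.359  0.0499]
top 158 [0.4462 0.3723] [0.4468 0.3717 0.0501]
scene 155 [0.4527 0.375 ] [0.4539 0.3749 0.0493]
scene 180 [0.5652 0.3628] [0.5669 0.3628 0.0491]
24.4 [0.5608 0.3587 0.1181] 0.7270201769556348
```

Call:
carry_out(series="0.001 0.001 -0.05 0;0 0 -0.04 0;0 0 -0.034 0;0 0 0 0;0 0 0 0;0 0 0 0")

```text
time: 25.15
tool_pos: [0.5635, 0.3622, -0.0031]
tcp_rot: [2.4, 2.026, 0.007]
wrist_force: [-0.3, -0.5, -0.6]
width: 0.73
grip_force: 0.0
```

Call:
carry_out(series="0 0 0 0;0 0 0 0;0 0 0 0;0 0 0 0;0 0 0 0;0 0 0 0", jaw=-1)

```text
time: 25.9
tool_pos: [0.5629, 0.3622, -0.0036]
tcp_rot: [2.4, 2.027, 0.005]
wrist_force: [0.1, -1.1, 5.5]
width: 0.53
grip_force: 31.1
```

Call:
carry_out(series="0 0 0.05 0;0 0 0.05 0;0 0 0.04 0;0.01 -0.04 0 0;0.0124 -0.06 0 0;0.012 -0.06 0 0;0 -0.06 0 0;0 -0.06 0 0;0 -0.06 0 0;0 -0.05 0 0;0 -0.0286 0 0;0 0 0 0;0 0 -0.05 0;0 0 -0.04 0;0 0 -0.03 0;0 0 -0.015 0;0 0 0 0;0 0 0 0;0 0 0 0")

```text
time: 28.28
tool_pos: [0.5965, -0.057, -0.0002]
tcp_rot: [2.399, 2.027, 0.001]
wrist_force: [0.8, -0.8, -1.3]
width: 0.529
grip_force: 33.8
```

Call:
carry_out(series="0 0 0 0;0 0 0 0;0 0 0 0;0 0 0.03 0;0 0 0.05 0;0 0 0.05 0;0 0.05 0 0;-0.01 0.06 0 0;-0.01 0.06 0 0;-0.01 0.06 0 0;-0.03 0.05 0 0;-0.03 0.05 0 0;-0.03 0.05 0 0;-0.0265 0.05 0 0;0 0.0005 -0.01 0;0 0 0 0;0 0 0 0", jaw=0.5)

```text
time: 30.4
tool_pos: [0.4499, 0.372, 0.1189]
tcp_rot: [2.402, 2.025, -0.001]
wrist_force: [0.7, -0.7, 0.6]
width: 0.749
grip_force: 0.0
```

```bash
python3 j.py
```

```text
top 150 [0.4465 0.3724] [0.4467 0.3717 0.0501]
scene 149 [0.4521 0.3758] [0.4544 0.3755 0.0489]
30.5 [0.4503 0.3722 0.1193] 0.7525079533658173
```

Call:
carry_out(series="-0.001 -0.001 -0.05 0;0 0 -0.04 0;0 0 -0.034 0;0 0 0 0;0 0 0 0;0 0 0 0")

```text
time: 31.25
tool_pos: [0.4503, 0.3733, -0.0025]
tcp_rot: [2.401, 2.026, 0.006]
wrist_force: [-0.5, -0.3, 0.1]
width: 0.749
grip_force: 0.0
```

Call:
carry_out(series="0 0 0 0;0 0 0 0;0 0 0 0;0 0 0 0;0 0 0 0;0 0 0 0", jaw=-1)

```text
time: 32.0
tool_pos: [0.4496, 0.3732, -0.003]
tcp_rot: [2.4, 2.027, 0.004]
wrist_force: [-1.0, -0.8, 6.5]
width: 0.525
grip_force: 30.8
```

Call:
carry_out(series="0 0 0.05 0;0 0 0.05 0;0 0 0.04 0;0.03 -0.04 0 0;0.03 -0.05 0 0;0.03 -0.05 0 0;0.03 -0.05 0 0;0.02 -0.05 0 0;0.017 -0.05 0 0;0 -0.05 0 0;0 -0.0344 0 0;0 0 0 0;0 0 -0.05 0;0 0 -0.04 0;0 0 -0.03 0;0 0 -0.015 0;0 0 0 0;0 0 0 0;0 0 0 0")

```text
time: 34.38
tool_pos: [0.606, -0.0018, 0.0008]
tcp_rot: [2.399, 2.027, 0.002]
wrist_force: [-0.3, -0.0, -0.6]
width: 0.529
grip_force: 34.0
```

Call:
carry_out(series="0 0 0 0;0 0 0 0;0 0 0 0;0 0 0.03 0;0 0 0.05 0;0 0 0.05 0;-0.01 0.05 0.02 0;-0.03 0.05 0.04 0;-0.03 0.05 0.04 0;-0.03 0.05 0 0;-0.03 0.05 0 0;-0.03 0.04 0 0; 0 0.04 0 0", jaw=0.5)

```text
time: 36.0
tool_pos: [0.4502, 0.3175, 0.2212]
tcp_rot: [-2.399, -2.028, -0.0]
wrist_force: [1.2, 0.6, 0.6]
width: 0.751
grip_force: 0.0
```

Run:
```python
from h import *
A,dA=cap('top');B,dB=cap('scene');np.savez('t1.npz',A=A,dA=dA,B=B,dB=dB)
for n,i,d in(('top',A,dA),('scene',B,dB)):
  for r in reds(n,i,d,((.5,.72),(-.25,.08))): print(n,r[0],r[2],r[3])
o=np.hstack([cv2.resize(A[100:260,200:360],(400,400),interpolation=2),cv2.resize(B[100:260,130:290],(400,400),interpolation=2)]);cv2.imwrite('pics/f.png',o)
```

```text
top 142 [ 0.6038 -0.0022] [ 0.6035 -0.0021  0.0544]
top 143 [ 0.5941 -0.0587] [ 0.5941 -0.0589  0.0541]
top 144 [ 0.5839 -0.1136] [ 0.5844 -0.1132  0.0541]
top 145 [ 0.5763 -0.1659] [ 0.5767 -0.1669  0.054 ]
scene 54 [ 0.6098 -0.0049] [ 0.6066 -0.0047  0.0534]
```

View pics/f.png

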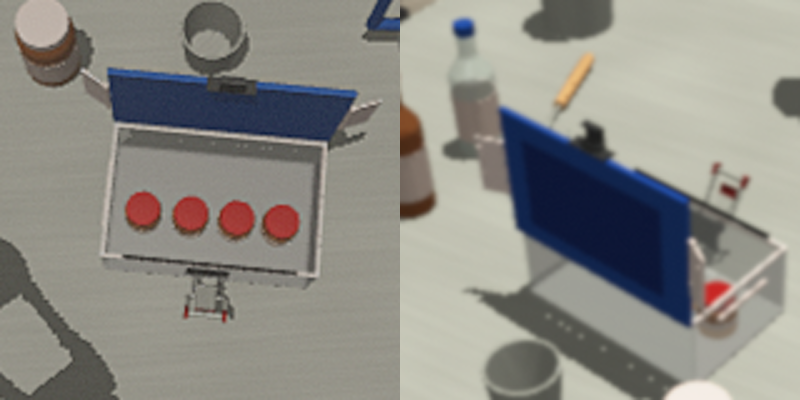

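All four jars stand in the tub: red caps at (143,210), (190,215), (237,219) and (281,222) in the left panel. The lid is upright, and the clips stick out at (95,88) and (360,115). Next I refine the tub pose and work out how to close the lid.

```bash
cat >> h.py <<'E'
yaw=-.169;C0=np.array([.6014,-.0855])
def tubf(P,n):
    b={'top':[.003,.0008,0],'scene':[-.004,-.002,.001]}[n]
    P=P+np.array(b);e=np.array([np.cos(yaw),np.sin(yaw)]);f=np.array([-e[1],e[0]]);q=P[...,:2]-C0
    return np.stack([q@e,q@f,P[...,2]],-1)
def world(X,Y): e=np.array([np.cos(yaw),np.sin(yaw)]);f=np.array([-e[1],e[0]]);return C0+X*e+Y*f
E
python3 - <<'E'
from h import *
a=np.load('t1.npz')
for n,k in(('top','dA'),('scene','dB')):
    T=tubf(pc(n,a[k]),n);X,Y,z=T[...,0],T[...,1],T[...,2]
    m=(z>.09)&(z<.102)
    for s in(-1,1):
        q=T[m&(abs(Y)<.11)&(abs(X-s*.08)<.015)]
        if len(q)>9:
            p=np.polyfit(q[:,1],q[:,0],1);print(n,'x side',s,p,np.percentile(q[:,0]-p[0]*q[:,1],[3,97]))
        q=T[m&(abs(X)<.07)&(abs(Y-s*.125)<.015)]
        if len(q)>9:
            p=np.polyfit(q[:,0],q[:,1],1);print(n,'y side',s,p,np.percentile(q[:,1],[3,97]))
    for s in(-1,1):
        q=T[(s*Y>.131)&(s*Y<.175)&(X>.06)&(X<.2)&(z>.12)&(z<.25)]
        if len(q): print('clip',s,len(q),np.round(np.percentile(q,[5,50,95],axis=0),3).tolist())
    print(n,'w',world(.117,.05))
E
```

```text
top x side -1 [-0.00339861 -0.07728105] [-0.07883427 -0.07495463]
top y side -1 [ 0.0001731  -0.12215756] [-0.12444939 -0.12009991]
top x side 1 [-0.00202797  0.07918261] [0.07645334 0.08237521]
top y side 1 [0.00309287 0.12326441] [0.12127229 0.12524481]
clip -1 79 [[0.086, -0.159, 0.146], [0.091, -0.147, 0.185], [0.097, -0.134, 0.212]]
clip 1 87 [[0.082, 0.132, 0.148], [0.091, 0.145, 0.186], [0.099, 0.158, 0.213]]
top w [ 0.72514299 -0.05589134]
scene x side -1 [-0.00092703 -0.07977269] [-0.08295722 -0.07674182]
scene x side 1 [0.00404022 0.08441048] [0.08166201 0.08644758]
scene y side 1 [-8.04400570e-05  1.23055493e-01] [0.11944966 0.12575747]
clip -1 219 [[0.083, -0.158, 0.147], [0.089, -0.147, 0.181], [0.095, -0.133, 0.21]]
clip 1 120 [[0.084, 0.133, 0.148], [0.094, 0.152, 0.183], [0.1, 0.158, 0.211]]
scene w [ 0.72514299 -0.05589134]
```

Run:
```python
from h import *
r=.135;p=None
print('start',world(.125,.05))
for t in[90,80,70,60,50,40,30,20,12,6,3,1.5]:
    c,s=np.cos(np.radians(t)),np.sin(np.radians(t))
    q=np.r_[world(.095-r*c+.008*s,.05),.0965+r*s+.008*c-.03]
    print(t,np.round(q,4),np.round(q-p,4) if p is not None else '');p=q
```

```text
start [ 0.73302902 -0.05723691]
90 [ 0.7113 -0.0535  0.2015] 
80 [ 0.6881 -0.0496  0.2008] [-0.0232  0.004  -0.0007]
70 [ 0.6654 -0.0457  0.1961] [-0.0228  0.0039 -0.0047]
60 [ 0.6437 -0.042   0.1874] [-0.0216  0.0037 -0.0087]
50 [ 0.624  -0.0386  0.1751] [-0.0198  0.0034 -0.0124]
40 [ 0.6066 -0.0357  0.1594] [-0.0174  0.003  -0.0157]
30 [ 0.5922 -0.0332  0.1409] [-0.0144  0.0025 -0.0185]
20 [ 0.5811 -0.0313  0.1202] [-0.011   0.0019 -0.0207]
12 [ 0.5749 -0.0303  0.1024] [-0.0062  0.0011 -0.0178]
6 [ 0.5719 -0.0297  0.0886] [-0.003   0.0005 -0.0138]
3 [ 0.571  -0.0296  0.0816] [-0.001   0.0002 -0.007 ]
1.5 [ 0.5706 -0.0295  0.078 ] [-0.0003  0.0001 -0.0035]
```

Call:
carry_out(series="0.02 -0.04 0.03 0;0.03 -0.04 0.03 0;0.04 -0.04 0 0;0.04 -0.04 0 0;0.04 -0.04 0 0;0.04 -0.04 0 0;0.04 -0.04 0 0;0.03 -0.04 0 0;0.004 -0.05 0 0;0 0 0 0;0 0 0 0", jaw=-1)

```text
time: 37.48
tool_pos: [0.7359, -0.0544, 0.2806]
tcp_rot: [-2.401, -2.025, 0.0]
wrist_force: [0.2, 0.1, 0.5]
width: 0.0
grip_force: 0.0
```

Call:
carry_out(series="0 0 -0.05 0;0 0 -0.03 0;0 0 0 0;-0.012 0.0005 0 0;-0.012 0.0005 0 0;-0.012 0.002 0 0;-0.012 0.002 -0.001 0;-0.011 0.002 -0.002 0;-0.012 0.002 -0.003 0;-0.011 0.002 -0.004 0;-0.011 0.002 -0.005 0;-0.01 0.0015 -0.006 0;-0.01 0.0015 -0.006 0;0 0 0 0;0 0 0 0")

```text
time: 39.35
tool_pos: [0.623, -0.0377, 0.1735]
tcp_rot: [-2.4, -2.027, 0.001]
wrist_force: [0.4, 0.9, 0.7]
width: -0.001
grip_force: 0.0
```

```bash
cat > lid.py <<'E'
from h import *
im,d=cap('scene','lid.png');T=tubf(pc('scene',d),'scene')
h=cv2.cvtColor(im,cv2.COLOR_BGR2HSV)
m=(h[...,0]>100)&(h[...,0]<130)&(h[...,1]>120)&(abs(T[...,1]+.06)<.06)&(T[...,2]>.08)&(T[...,0]>-.15)&(T[...,0]<.12)
q=T[m];p=np.polyfit(q[:,2],q[:,0],1) if np.ptp(q[:,2])>.08 else None
if p is not None: print('lid deg',np.degrees(np.arctan2(1,-p[0])))
p=np.polyfit(q[:,0],q[:,2],1);print('flat slope deg',-np.degrees(np.arctan(p[0])),len(q),q.min(0),q.max(0))
E
python3 lid.py
```

```text
lid deg 49.60207632736968
flat slope deg 49.37115141830625 1947 [-0.02059947 -0.11987338  0.1026895 ] [ 8.46012686e-02 -1.58643774e-05  2.24216162e-01]
```

Call:
carry_out(series="-0.008 0.001 -0.007 0;-0.008 0.001 -0.008 0;-0.007 0.001 -0.009 0;-0.007 0.001 -0.009 0;-0.006 0.001 -0.01 0;-0.005 0.001 -0.01 0;-0.006 0.001 -0.018 0;-0.003 0 -0.014 0;-0.001 0 -0.007 0;0 0 -0.002 0;0 0 0 0;0 0 0 0")

```text
time: 40.9
tool_pos: [0.571, -0.0305, 0.0804]
tcp_rot: [-2.399, -2.025, 0.003]
wrist_force: [-4.9, 0.7, 8.3]
width: -0.002
grip_force: 4.3
```

```bash
python3 lid.py
```

```text
flat slope deg 0.628697351725659 1414 [-0.07869347 -0.11992154  0.09959359] [ 7.95459121e-02 -2.41082061e-05  1.11476195e-01]
```

Call:
carry_out(series="0 0 0.04 0;0.019 0.033 0 0;0.019 0.033 0 0;0.0186 0.0318 0 0;0 0 0 0;0 0 0 0;0 0 -0.02 0;0 0 -0.02 0;0 0 -0.015 0;0 0 -0.015 0;0 0 -0.01 0;0 0 0 0;0 0 0 0")

```text
time: 42.58
tool_pos: [0.6291, 0.067, 0.04]
tcp_rot: [2.4, 2.027, -0.0]
wrist_force: [0.5, 0.2, 0.0]
width: -0.001
grip_force: 0.0
```

Call:
carry_out(series="-0.001 -0.004 0 0;-0.0005 -0.004 0 0;-0.0005 -0.003 0 0;0 0 0 0;0 0 0 0")

```text
time: 43.2
tool_pos: [0.6274, 0.0575, 0.0403]
tcp_rot: [-2.4, -2.026, -0.004]
wrist_force: [0.6, 6.5, -0.5]
width: -0.002
grip_force: 3.2
```

Call:
carry_out(series="0.003 0.02 0 0;0 0 0.04 0;0 0 0.045 0;-0.01 -0.057 0 0;-0.01 -0.057 0 0;-0.01 -0.057 0 0;-0.01 -0.057 0 0;-0.01 -0.057 0 0;-0.005 -0.032 0 0;0 0 0 0;0 0 0 0;0 0 -0.025 0;0 0 -0.02 0;0 0 -0.015 0;0 0 -0.015 0;0 0 -0.01 0;0 0 0 0;0 0 0 0")

```text
time: 45.45
tool_pos: [0.5752, -0.2411, 0.0401]
tcp_rot: [2.4, 2.026, 0.0]
wrist_force: [-0.2, -0.1, 0.8]
width: 0.003
grip_force: 0.0
```

Call:
carry_out(series="0.001 0.005 0 0;0.001 0.005 0 0;0 0.004 0 0;0 0 0 0;0 0 0 0")

```text
time: 46.08
tool_pos: [0.577, -0.2266, 0.04]
tcp_rot: [-2.4, -2.027, -0.0]
wrist_force: [-0.2, 0.1, -0.2]
width: 0.001
grip_force: 0.0
```

Call:
carry_out(series="0 0.002 0 0;0 0.002 0 0;0 0 0 0;0 0 0 0")

```text
time: 46.58
tool_pos: [0.5771, -0.225, 0.04]
tcp_rot: [2.398, 2.025, -0.002]
wrist_force: [-0.3, -6.0, -1.6]
width: -0.001
grip_force: 3.4
```

Call:
carry_out(series="-0.003 -0.02 0 0;0 0 0.05 0;0 0 0.05 0;-0.02 -0.03 0.05 0;-0.03 -0.02 0.03 0;-0.03 -0.02 0 0;-0.03 -0.02 0 0;0 0 0 0")

```text
time: 47.58
tool_pos: [0.4619, -0.3345, 0.2201]
tcp_rot: [-2.404, -2.023, 0.0]
wrist_force: [1.2, 1.0, 0.7]
width: -0.004
grip_force: 0.0
```

```bash
python3 lid.py
python3 - <<'E'
from h import *
A,dA=cap('top');B,dB=cap('scene');np.savez('t2.npz',A=A,dA=dA,B=B,dB=dB)
o=np.hstack([cv2.resize(A[100:260,200:360],(400,400),interpolation=2),cv2.resize(B[120:240,170:290],(400,400),interpolation=2)]);cv2.imwrite('pics/g.png',o)
for n,im,d in(('top',A,dA),('scene',B,dB)):
    T=tubf(pc(n,d),n);h=cv2.cvtColor(im,cv2.COLOR_BGR2HSV)
    m=(T[...,0]>-.2)&(T[...,0]<-.082)&(abs(T[...,1])<.04)&(T[...,2]>.03)&(T[...,2]<.16)
    r=m&((h[...,0]<10)|(h[...,0]>170))&(h[...,1]>110)
    for v,u in zip(*np.nonzero(r)): print(n,u,v,np.round(T[v,u],3))
    k=m&(im.max(-1)<65)
    print('dark',[(u,v,*np.round(T[v,u],3)) for v,u in list(zip(*np.nonzero(k)))[::4]])
    for s in(-1,1):
        q=T[(s*T[...,1]>.128)&(s*T[...,1]<.17)&(abs(T[...,0])<.034)&(T[...,2]>.06)&(T[...,2]<.13)]
        if len(q): print('clip',s,len(q),np.round(np.percentile(q,[5,50,95],axis=0),3).tolist())
E
```

```text
flat slope deg 1.5992981196206757 1513 [-0.08181278 -0.1199333   0.09885663] [ 7.94788319e-02 -3.87947987e-05  1.13900425e-01]
top 274 223 [-0.13   0.023  0.108]
top 274 224 [-0.133  0.023  0.112]
top 289 224 [-0.128 -0.019  0.104]
top 274 225 [-0.135  0.022  0.109]
top 289 225 [-0.131 -0.019  0.108]
top 290 225 [-0.131 -0.022  0.11 ]
top 274 226 [-0.138  0.022  0.109]
top 289 226 [-0.134 -0.019  0.115]
top 289 227 [-0.137 -0.02   0.109]
top 289 228 [-0.139 -0.02   0.11 ]
dark [(np.int64(287), np.int64(208), np.float64(-0.084), np.float64(-0.01), np.float64(0.107)), (np.int64(283), np.int64(209), np.float64(-0.086), np.float64(0.001), np.float64(0.099)), (np.int64(287), np.int64(209), np.float64(-0.086), np.float64(-0.01), np.float64(0.106)), (np.int64(280), np.int64(214), np.float64(-0.102), np.float64(0.008), np.float64(0.101))]
clip -1 48 [[-0.032, -0.133, 0.092], [-0.007, -0.13, 0.104], [0.029, -0.128, 0.108]]
clip 1 55 [[-0.031, 0.129, 0.079], [-0.001, 0.131, 0.105], [0.031, 0.134, 0.108]]
scene 267 172 [-0.134  0.021  0.109]
scene 267 173 [-0.133  0.022  0.106]
scene 259 175 [-
[... 203 characters left out ...]
3]
scene 261 176 [-0.132  0.001  0.086]
scene 262 176 [-0.134  0.003  0.086]
scene 263 176 [-0.133  0.007  0.089]
scene 260 177 [-0.13  -0.001  0.083]
scene 261 177 [-0.129  0.003  0.085]
scene 262 177 [-0.13   0.006  0.086]
scene 263 177 [-0.135  0.006  0.083]
dark [(np.int64(253), np.int64(176), np.float64(-0.103), np.float64(-0.006), np.float64(0.1)), (np.int64(255), np.int64(177), np.float64(-0.108), np.float64(-0.002), np.float64(0.095)), (np.int64(255), np.int64(178), np.float64(-0.102), np.float64(0.003), np.float64(0.097))]
clip -1 27 [[-0.03, -0.135, 0.103], [0.003, -0.131, 0.105], [0.03, -0.128, 0.108]]
clip 1 187 [[-0.03, 0.129, 0.074], [0.001, 0.132, 0.091], [0.03, 0.135, 0.106]]
```

View pics/g.png

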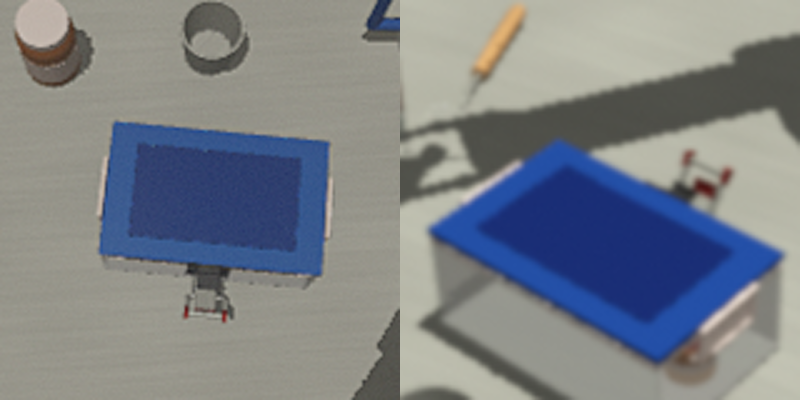

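The picture shows the lid shut, both clips folded at (103,185) and (330,207), and the loop's red cheeks at (186,313) and (226,316) leaning out in front of the keeper. Next I turn the jaws across the latch and line up over the bar.

Call:
carry_out(series="0 0.03 0 10;0 0.03 0 10;0 0.03 0 10;0 0.03 0 10;0 0.03 0 10;0 0.03 0 10;0 0.03 0 10;0.002 0.03 0 10;0.0026 0.033 0 10;0 0 0 0;0 0 -0.04 0;0 0 -0.05 0;0 0 0 0;0 0 0 0;0 0 0 0", jaw=0.5, grip_force=20)

```text
time: 49.6
tool_pos: [0.4707, -0.0605, 0.1325]
tcp_rot: [0.264, 3.126, -0.001]
wrist_force: [-0.7, -0.3, 0.9]
width: 0.752
grip_force: 0.0
```

Call:
carry_out(series="-0.004 -0.001 -0.03 0;0 0 -0.025 0;0 0 -0.012 0;0 0 0 0;0 0 0 0;0 0 0 0")

```text
time: 50.35
tool_pos: [0.4656, -0.0611, 0.0641]
tcp_rot: [0.264, 3.128, -0.0]
wrist_force: [-0.1, -1.1, 0.7]
width: 0.75
grip_force: 0.0
```

Call:
carry_out(series="0 0 0 0;0 0 0 0;0 0 0 0;0 0 0 0;0 0 0 0;0 0 0 0", jaw=-1)

```text
time: 51.1
tool_pos: [0.4646, -0.0609, 0.0632]
tcp_rot: [0.264, 3.13, 0.0]
wrist_force: [-2.6, 0.8, 5.2]
width: 0.557
grip_force: 23.5
```

Call:
carry_out(series="0.0066 -0.0011 0.002 0;0.0067 -0.0012 0.0015 0;0.006 -0.001 0 0;0.0058 -0.001 0 0;0.0047 -0.0008 -0.0005 0;0.0047 -0.0008 -0.001 0;0 0 0 0;0 0 0 0")

```text
time: 52.1
tool_pos: [0.4985, -0.0665, 0.0646]
tcp_rot: [-0.264, -3.13, -0.001]
wrist_force: [-1.7, 2.1, 2.5]
width: 0.553
grip_force: 25.8
```

```bash
cat > la.py <<'E'
from h import *
import sys
B,dB=cap('scene');A,dA=cap('top')
o=np.hstack([cv2.resize(A[190:250,250:310],(400,400),interpolation=2),cv2.resize(B[150:200,230:280],(400,400),interpolation=2)]);cv2.imwrite('pics/'+sys.argv[1],o)
for n,im,d in(('top',A,dA),('scene',B,dB)):
    T=tubf(pc(n,d),n);h=cv2.cvtColor(im,cv2.COLOR_BGR2HSV)
    m=(T[...,0]>-.2)&(T[...,0]<-.075)&(abs(T[...,1])<.04)&(T[...,2]>.03)&(T[...,2]<.16)
    r=m&((h[...,0]<10)|(h[...,0]>170))&(h[...,1]>110)
    for v,u in zip(*np.nonzero(r)): print(n,u,v,np.round(T[v,u],3))
s=bot.read_state();print(s['tool_pos'],s['wrist_force'],s['width'])
E
python3 la.py l1.png
```

```text
top 278 225 [-0.131  0.01   0.082]
top 279 225 [-0.13   0.007  0.078]
top 280 225 [-0.13   0.005  0.081]
top 281 225 [-0.13   0.002  0.082]
top 282 225 [-0.13  -0.001  0.079]
top 283 225 [-0.13  -0.004  0.081]
top 284 225 [-0.129 -0.007  0.08 ]
top 278 226 [-0.134  0.01   0.086]
top 279 226 [-0.134  0.007  0.083]
top 280 226 [-0.134  0.005  0.086]
top 281 226 [-0.133  0.002  0.082]
top 282 226 [-0.133 -0.001  0.087]
top 283 226 [-0.133 -0.004  0.082]
top 284 226 [-0.132 -0.007  0.084]
scene 249 167 [-0.108 -0.025  0.12 ]
scene 250 167 [-0.113 -0.025  0.118]
scene 248 168 [-0.103 -0.024  0.12 ]
scene 249 168 [-0.109 -0.026  0.116]
scene 250 168 [-0.112 -0.024  0.115]
scene 248 169 [-0.102 -0.023  0.117]
scene 249 169 [-0.105 -0.022  0.116]
scene 250 169 [-0.109 -0.022  0.114]
scene 248 170 [-0.102 -0.024  0.113]
scene 249 170 [-0.107 -0.024  0.111]
scene 248 171 [-0.107 -0.028  0.106]
scene 249 171 [-0.104 -0.022  0.109]
scene 248 172 [-0.105 -0.026  0.104]
scene 249 172 [-0.106 -0.023  0.104]
[ 0.49853168 -0.06653176  0.06461492] [-1.95981392  1.86879998  2.45157902] 0.5559256263443416
```

View pics/l1.png

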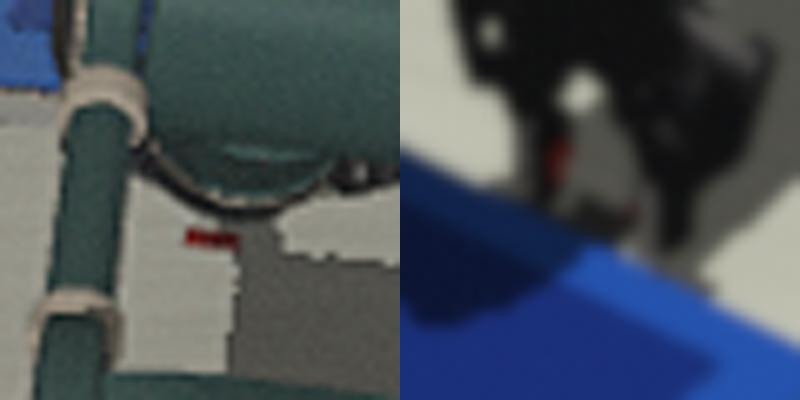

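Call:
carry_out(series="0.004 -0.0007 0 0;0 0 -0.003 0;0 0 -0.003 0;0 0 -0.002 0;0 0 0 0;0 0 0 0")

```text
time: 52.95
tool_pos: [0.5045, -0.0676, 0.0577]
tcp_rot: [0.264, 3.128, 0.0]
wrist_force: [-1.3, 2.3, 6.6]
width: 0.558
grip_force: 26.2
```

Call:
carry_out(series="0 0 -0.002 0;0 0 -0.002 0;0 0 0 0;0 0 0 0")

```text
time: 53.45
tool_pos: [0.5065, -0.0679, 0.0546]
tcp_rot: [0.264, 3.124, -0.0]
wrist_force: [1.2, 3.2, 5.8]
width: 0.558
grip_force: 26.3
```

```bash
python3 la.py l2.png; python3 lid.py
```

```text
top 278 226 [-0.131  0.009  0.052]
top 279 226 [-0.131  0.006  0.053]
top 280 226 [-0.13   0.003  0.051]
top 281 226 [-0.13  0.    0.05]
top 282 226 [-0.13  -0.003  0.052]
top 283 226 [-0.129 -0.005  0.051]
top 284 226 [-0.129 -0.008  0.053]
top 277 227 [-0.134  0.012  0.056]
top 278 227 [-0.134  0.009  0.055]
top 279 227 [-0.133  0.006  0.049]
top 280 227 [-0.133  0.003  0.054]
top 281 227 [-0.133  0.     0.055]
top 282 227 [-0.133 -0.003  0.053]
top 283 227 [-0.132 -0.006  0.053]
top 284 227 [-0.132 -0.009  0.052]
top 277 228 [-0.138  0.012  0.058]
top 278 228 [-0.137  0.009  0.055]
top 279 228 [-0.137  0.006  0.057]
top 280 228 [-0.136  0.003  0.055]
top 281 228 [-0.136  0.     0.057]
top 282 228 [-0.136 -0.003  0.055]
top 283 228 [-0.135 -0.006  0.053]
top 284 228 [-0.135 -0.009  0.056]
top 277 229 [-0.14   0.011  0.054]
top 278 229 [-0.14   0.009  0.058]
top 279 229 [-0.139  0.005  0.053]
top 280 229 [-0.139  0.003  0.057]
top 281 229 [-0.139 -0.     0.055]
top 282 229 [-0.138 -0.003  0.053]
top 283 229 [-0.138 -0.006  0.055]
top 284 229 [-0.138 -0.009  0.054]
scene 247 171 [-0.1   -0.026  0.11 ]
scene 248 171 [-0.103 -0.025  0.109]
scene 246 172 [-0.097 -0.027  0.108]
scene 247 172 [-0.099 -0.025  0.108]
scene 248 172 [-0.101 -0.023  0.107]
scene 249 172 [-0.106 -0.024  0.104]
scene 246 173 [-0.096 -0.026  0.105]
scene 247 173 [-0.097 -0.023  0.106]
scene 248 173 [-0.1   -0.022  0.105]
scene 246 174 [-0.097 -0.027  0.101]
scene 247 174 [-0.096 -0.023  0.103]
scene 248 174 [-0.097 -0.019  0.104]
scene 247 175 [-0.098 -0.025  0.097]
scene 264 183 [-0.103  0.035  0.094]
scene 265 183 [-0.146  0.005  0.054]
scene 264 184 [-0.138  0.007  0.056]
scene 265 184 [-0.14   0.01   0.056]
[ 0.50649442 -0.06791165  0.05457386] [1.30494259 2.57251167 6.28191313] 0.5529066093732811
flat slope deg 1.172940125904406 1484 [-0.08125099 -0.11997812  0.09799224] [ 0.07915692 -0.00012124  0.11234613]
```

View pics/l2.png

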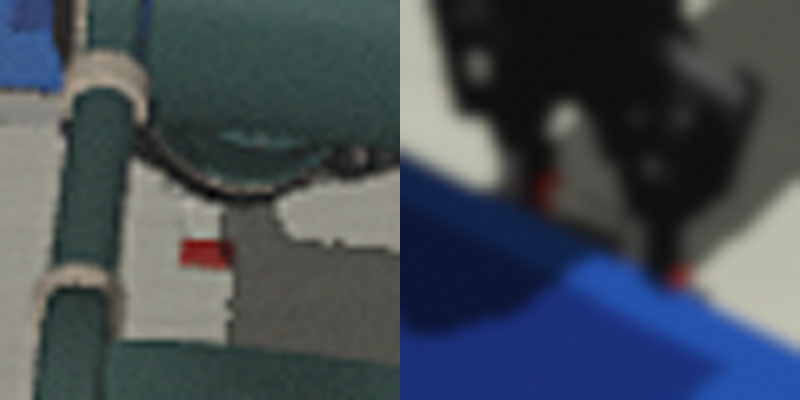

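Call:
carry_out(series="0 0 0 0;0 0 0 0;0 0 0 0;0 0 0.02 0;0 0 0.04 0;-0.02 0 0.04 0;-0.04 0.03 0.03 0;-0.03 0.05 0 0;0 0.05 0 0;0 0.05 0 0;0 0.05 0 0;0 0 0 0", jaw=0.4)

```text
time: 55.1
tool_pos: [0.4127, 0.1651, 0.1827]
tcp_rot: [-0.256, -3.131, -0.001]
wrist_force: [1.2, -0.8, 0.0]
width: 0.701
grip_force: 0.0
```

```bash
python3 la.py l3.png; python3 lid.py
```

```text
top 275 211 [-0.096  0.023  0.108]
top 275 212 [-0.098  0.023  0.108]
top 290 212 [-0.094 -0.019  0.107]
top 291 212 [-0.094 -0.022  0.107]
top 275 213 [-0.101  0.023  0.107]
top 290 213 [-0.097 -0.019  0.107]
top 291 213 [-0.097 -0.022  0.111]
top 275 214 [-0.103  0.022  0.103]
top 290 214 [-0.099 -0.02   0.103]
top 291 214 [-0.1   -0.022  0.11 ]
top 290 215 [-0.102 -0.02   0.106]
top 291 215 [-0.102 -0.022  0.107]
top 278 226 [-0.131  0.009  0.051]
top 279 226 [-0.131  0.006  0.053]
top 280 226 [-0.13   0.003  0.055]
top 281 226 [-0.13   0.001  0.056]
top 282 226 [-0.13  -0.002  0.056]
top 283 226 [-0.129 -0.006  0.051]
top 284 226 [-0.129 -0.008  0.054]
top 277 227 [-0.134  0.012  0.05 ]
top 278 227 [-0.135  0.009  0.06 ]
top 279 227 [-0.134  0.006  0.055]
top 280 227 [-0.134  0.003  0.059]
top 281 227 [-0.133  0.     0.053]
top 282 227 [-0.133 -0.003  0.055]
top 283 227 [-0.132 -0.006  0.051]
top 284 227 [-0.132 -0.009  0.055]
top 277 228 [-0.138  0.012  0.059]
top 278 228 [-0.137  0.009  0.056]
top 279 228 [-0.137  0.006  0.055]
top 280 228 [-0.136  0.003  0.053]
top 281 228 [-0
[... 293 characters left out ...]
0.056]
top 283 229 [-0.139 -0.006  0.058]
top 284 229 [-0.138 -0.009  0.054]
scene 248 173 [-0.099 -0.022  0.105]
scene 259 178 [-0.098  0.021  0.108]
scene 260 178 [-0.101  0.022  0.107]
scene 259 179 [-0.098  0.021  0.105]
scene 260 179 [-0.102  0.022  0.103]
scene 260 180 [-0.1    0.023  0.101]
scene 261 182 [-0.107  0.021  0.089]
scene 262 182 [-0.144 -0.005  0.054]
scene 263 183 [-0.141  0.001  0.055]
scene 264 183 [-0.146  0.     0.052]
scene 264 184 [-0.139  0.007  0.055]
[0.41267965 0.1624491  0.18247168] [ 0.54235482 -1.10496203 -0.32845353] 0.6996147054228367
flat slope deg 1.47490174092035 1516 [-0.08341489 -0.1199591   0.09990824] [ 7.93576380e-02 -8.45390437e-05  1.13713399e-01]
```

View pics/l3.png

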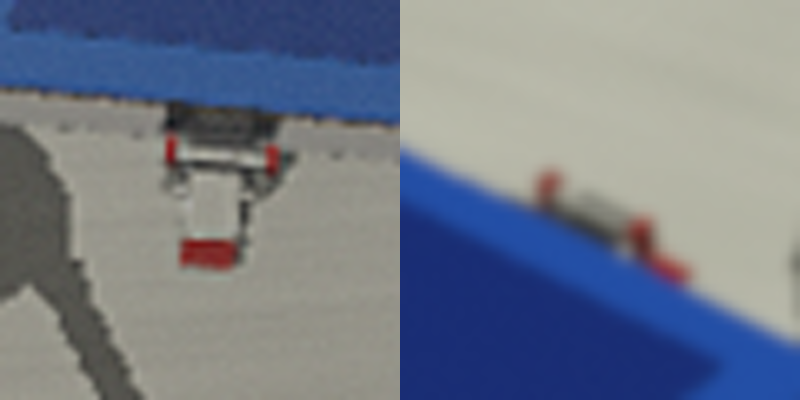

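The bar sits behind the lip: cheeks at (171,152) and (273,158), about 2 mm from the expected seat. The lever points out at (208,253). Next I press it down with closed fingers.

Call:
carry_out(series="0.01 -0.05 0 0;0.01 -0.05 0 0;0.012 -0.05 0 0;0.012 -0.04 0 0;0.0127 -0.035 0 0;0 0 0 0;0 0 -0.05 0;0 0 -0.05 0;0 0 -0.025 0;0 0 0 0;0 0 0 0", jaw=-1)

```text
time: 56.62
tool_pos: [0.4704, -0.0628, 0.059]
tcp_rot: [0.265, 3.129, -0.0]
wrist_force: [0.6, -0.2, 1.1]
width: 0.0
grip_force: 0.0
```

Call:
carry_out(series="-0.001 0.001 -0.015 0;0 0 -0.012 0;0 0 -0.008 0;0 0 -0.005 0;0 0 -0.004 0;0 0 0 0;0 0 0 0")

```text
time: 57.5
tool_pos: [0.4696, -0.0617, 0.0143]
tcp_rot: [0.264, 3.129, -0.0]
wrist_force: [2.2, -1.0, 3.3]
width: 0.001
grip_force: 1.8
```

Call:
carry_out(series="0.004 -0.0007 -0.002 0;0.004 -0.0007 -0.002 0;0.003 -0.0005 -0.001 0;0.002 -0.0003 -0.001 0;0 0 0 0;0 0 0 0")

```text
time: 58.25
tool_pos: [0.4803, -0.0635, 0.007]
tcp_rot: [-0.264, -3.128, -0.0]
wrist_force: [-4.3, 1.0, -1.8]
width: -0.002
grip_force: 0.5
```

Call:
carry_out(series="0.002 -0.0003 0 0;0.002 -0.0003 0 0;0.001 -0.0002 0 0;0 0 0 0;0 0 0 0")

```text
time: 58.88
tool_pos: [0.4795, -0.0632, 0.0058]
tcp_rot: [-0.263, -3.117, -0.002]
wrist_force: [-18.9, 2.8, 6.8]
width: -0.001
grip_force: 1.5
```

```bash
python3 la.py l4.png; python3 lid.py
```

```text
scene 248 173 [-0.101 -0.023  0.104]
scene 249 173 [-0.106 -0.024  0.1  ]
scene 248 174 [-0.1   -0.022  0.101]
scene 249 174 [-0.102 -0.02   0.101]
scene 248 175 [-0.097 -0.02   0.1  ]
scene 259 178 [-0.112  0.009  0.094]
scene 260 178 [-0.104  0.02   0.104]
scene 261 178 [-0.106  0.022  0.104]
scene 259 179 [-0.099  0.02   0.104]
scene 260 179 [-0.101  0.022  0.103]
scene 261 179 [-0.106  0.022  0.1  ]
scene 262 179 [-0.128  0.007  0.08 ]
scene 259 180 [-0.098  0.021  0.101]
scene 260 180 [-0.101  0.022  0.1  ]
scene 261 180 [-0.104  0.023  0.098]
scene 262 180 [-0.121  0.014  0.084]
scene 259 181 [-0.099  0.02   0.096]
scene 260 181 [-0.096  0.026  0.101]
scene 261 181 [-0.104  0.024  0.095]
scene 262 181 [-0.119  0.015  0.082]
scene 260 182 [-0.1    0.023  0.093]
scene 261 182 [-0.106  0.022  0.09 ]
[ 0.47950993 -0.06319955  0.00582383] [-18.60401761   3.03202427   6.19557914] 0.002997683943290469
flat slope deg 0.38161975410037285 1479 [-0.08249736 -0.11987583  0.09991944] [ 7.98158557e-02 -6.38464503e-06  1.11682025e-01]
```

Call:
carry_out(series="0.002 -0.0003 0 0;0.0015 -0.0002 0 0;0 0 0 0;0 0 0 0")

```text
time: 59.52
tool_pos: [0.4789, -0.0631, 0.005]
tcp_rot: [-0.262, -3.109, -0.003]
wrist_force: [-28.6, 2.7, 13.7]
width: 0.001
grip_force: 1.4
```

Run:
```python
from h import *
s=bot.read_state();print(s['tool_pos'],s['wrist_force'],s['torque'])
A,dA=cap('top');B,dB=cap('scene')
o=np.hstack([cv2.resize(A[170:250,240:320],(400,400),interpolation=2),cv2.resize(B[140:200,225:285],(400,400),interpolation=2)]);cv2.imwrite('pics/l5.png',o)
```

```text
[ 0.47892794 -0.06307902  0.00504859] [-28.61659288   2.69589818  13.73248555] [0.43433132 2.79536507 0.03527581]
```

View pics/l5.png

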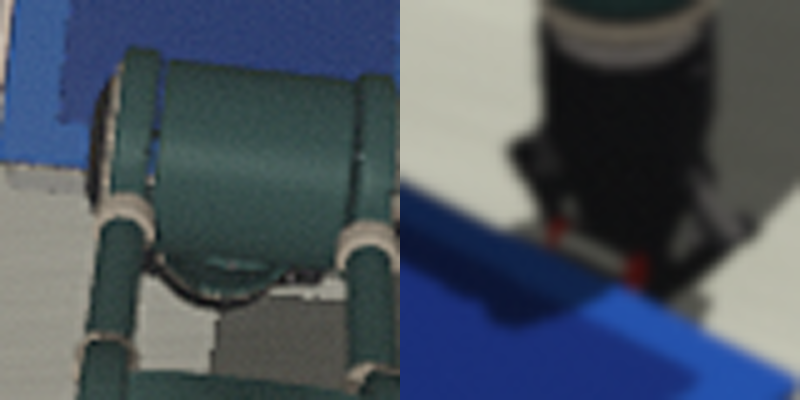

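Call:
carry_out(series="-0.006 0.001 0 0;-0.004 0.0007 0.003 0;0 0 0.004 0;0 0 0 0;0 0 0 0")

```text
time: 60.25
tool_pos: [0.4814, -0.0635, 0.0155]
tcp_rot: [0.264, 3.129, -0.0]
wrist_force: [-0.1, -0.1, 1.2]
width: -0.002
grip_force: 0.0
```

```bash
python3 - <<'E'
from h import *
s=bot.read_state();print(s['tool_pos'],s['wrist_force'],s['torque'],s['time'])
E
python3 lid.py
```

```text
[ 0.4813741  -0.06354482  0.01546958] [-0.14716761 -0.12631793  1.19723188] [-0.0693969   0.00029635  0.00909894] 60.25
flat slope deg 0.34127181790360467 1478 [-0.0828235  -0.11997649  0.09923017] [ 7.94576518e-02 -2.29357508e-05  1.10814573e-01]
```

Call:
carry_out(series="-0.03 0.005 0 0;0 0 0.05 0;0 0 0.06 0;-0.03 0.03 0.03 0;-0.02 0.05 0 0;0 0.05 0 0;0 0.05 0 0;0 0.05 0 0;0 0 0 0")

```text
time: 61.42
tool_pos: [0.4001, 0.1745, 0.155]
tcp_rot: [0.256, 3.131, 0.001]
wrist_force: [-0.2, -0.2, 0.2]
width: 0.001
grip_force: 0.0
```

```bash
python3 la.py l6.png; python3 lid.py
```

```text
top 275 211 [-0.095  0.023  0.104]
top 276 211 [-0.095  0.02   0.103]
top 275 212 [-0.098  0.023  0.102]
top 275 213 [-0.101  0.023  0.104]
top 290 213 [-0.096 -0.019  0.102]
top 291 213 [-0.096 -0.022  0.105]
top 275 214 [-0.103  0.022  0.102]
top 290 214 [-0.099 -0.02   0.103]
top 291 214 [-0.099 -0.022  0.103]
top 289 215 [-0.102 -0.017  0.098]
top 290 215 [-0.102 -0.02   0.103]
top 279 221 [-0.114  0.007  0.036]
top 281 221 [-0.113  0.001  0.031]
top 282 221 [-0.113 -0.002  0.034]
top 283 221 [-0.112 -0.005  0.032]
top 281 222 [-0.116  0.001  0.031]
top 282 222 [-0.116 -0.002  0.034]
top 283 222 [-0.115 -0.005  0.03 ]
top 284 222 [-0.115 -0.008  0.034]
top 285 222 [-0.114 -0.011  0.03 ]
top 278 223 [-0.12   0.009  0.031]
scene 248 174 [-0.098 -0.02   0.103]
scene 259 179 [-0.098  0.021  0.105]
scene 260 179 [-0.1    0.023  0.104]
scene 259 180 [-0.099  0.02   0.101]
scene 260 180 [-0.101  0.023  0.1  ]
scene 260 181 [-0.098  0.025  0.1  ]
[0.39995358 0.17176606 0.15456856] [ 0.54113859  0.57382257 -0.88036461] -0.0014285812436168417
flat slope deg 0.44921061089344383 1483 [-0.08162602 -0.1199534   0.09997479] [ 0.07897765 -0.00011584  0.1111851 ]
```

View pics/l6.png

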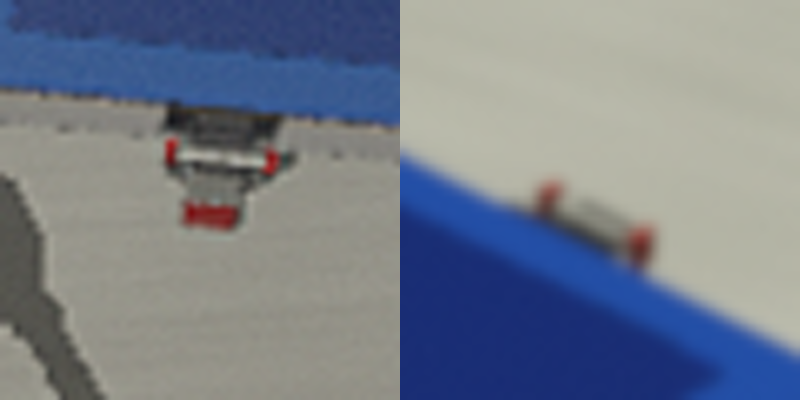

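Call:
carry_out(series="0.012 -0.05 0 0;0.012 -0.05 0 0;0.014 -0.05 0 0;0.014 -0.045 0 0;0.0164 -0.0391 0 0;0 0 0 0;0 0 -0.05 0;0 0 -0.05 0;0 0 -0.04 0;0 0 0 0;0 0 0 0;0 0 0 0")

```text
time: 63.08
tool_pos: [0.4708, -0.0629, 0.0172]
tcp_rot: [0.264, 3.126, -0.001]
wrist_force: [-0.3, 0.7, 0.9]
width: 0.0
grip_force: 0.0
```

Call:
carry_out(series="0.003 -0.0005 -0.002 0;0.003 -0.0005 0 0;0.003 -0.0005 0 0;0.002 -0.0003 0 0;0.002 -0.0003 0 0;0.001 -0.0002 0 0;0 0 0 0;0 0 0 0")

```text
time: 64.08
tool_pos: [0.4825, -0.0647, 0.0128]
tcp_rot: [-0.264, -3.13, 0.0]
wrist_force: [0.4, 0.7, 0.1]
width: -0.003
grip_force: 0.0
```

Call:
carry_out(series="0.002 -0.0003 0 0;0.002 -0.0003 0 0;0 0 0 0;0 0 0 0")

```text
time: 64.58
tool_pos: [0.4843, -0.065, 0.0121]
tcp_rot: [-0.264, -3.126, -0.0]
wrist_force: [-6.6, 0.3, 2.1]
width: 0.002
grip_force: 1.4
```

Call:
carry_out(series="0.002 -0.0003 0 0;0.002 -0.0003 0 0;0 0 0 0;0 0 0 0")

```text
time: 65.08
tool_pos: [0.484, -0.0649, 0.0114]
tcp_rot: [-0.263, -3.118, -0.001]
wrist_force: [-17.7, 1.5, 10.9]
width: 0.003
grip_force: 1.2
```

Call:
carry_out(series="-0.008 0.001 0 0;-0.03 0.005 0.003 0;0 0 0.05 0;0 0 0.06 0;-0.03 0.03 0.03 0;-0.02 0.05 0 0;0 0.05 0 0;0 0.05 0 0;0 0.05 0 0;0 0 0 0")

```text
time: 66.32
tool_pos: [0.4032, 0.1732, 0.1565]
tcp_rot: [0.256, 3.129, 0.003]
wrist_force: [0.1, -0.0, 0.2]
width: -0.0
grip_force: 0.0
```

```bash
python3 lid.py
python3 - <<'E'
from h import *
z=0
for i in range(6):
    A,d=cap('top');z=z+d/6
T=tubf(pc('top',z),'top');h=cv2.cvtColor(A,cv2.COLOR_BGR2HSV)
for v in range(208,227):
    print(v,[tuple(np.round(T[v,u]*1000).astype(int))+(int(h[v,u,1]),) for u in(279,281,283)])
o=np.load('t2.npz');T=tubf(pc('top',o['dA']),'top');print('open lever')
for v in range(212,230): print(v,[tuple(np.round(T[v,u]*1000).astype(int)) for u in(279,281,283)])
print(bot.read_state()['tool_pos'])
E
```

```text
flat slope deg 0.44121448391566 1483 [-0.08390655 -0.11998525  0.09869463] [ 8.04840063e-02 -5.61379500e-05  1.12875917e-01]
208 [(np.int64(-81), np.int64(12), np.int64(73), 14), (np.int64(-84), np.int64(7), np.int64(101), 4), (np.int64(-84), np.int64(1), np.int64(102), 4)]
209 [(np.int64(-87), np.int64(12), np.int64(93), 15), (np.int64(-87), np.int64(7), np.int64(97), 9), (np.int64(-87), np.int64(1), np.int64(100), 4)]
210 [(np.int64(-89), np.int64(12), np.int64(93), 8), (np.int64(-89), np.int64(6), np.int64(92), 3), (np.int64(-88), np.int64(1), np.int64(94), 3)]
211 [(np.int64(-92), np.int64(12), np.int64(93), 15), (np.int64(-92), np.int64(6), np.int64(93), 0), (np.int64(-91), np.int64(0), np.int64(94), 8)]
212 [(np.int64(-96), np.int64(12), np.int64(97), 21), (np.int64(-95), np.int64(6), np.int64(93), 11), (np.int64(-94), np.int64(0), np.int64(93), 24)]
213 [(np.int64(-99), np.int64(11), np.int64(98), 20), (np.int64(-98), np.int64(6), np.int64(98), 12), (np.int64(-97), np.int64(0), np.int64(97), 26)]
214 [(np.int64(-102), np.int64(11), np.int64(100), 12), (np.int64(-101), np.int64
[... 3802 characters left out ...]
8)), (np.int64(-133), np.int64(3), np.int64(107)), (np.int64(-133), np.int64(-3), np.int64(107))]
226 [(np.int64(-136), np.int64(8), np.int64(105)), (np.int64(-136), np.int64(3), np.int64(106)), (np.int64(-135), np.int64(-3), np.int64(109))]
227 [(np.int64(-128), np.int64(4), np.int64(-3)), (np.int64(-127), np.int64(-2), np.int64(-1)), (np.int64(-127), np.int64(-8), np.int64(-1))]
228 [(np.int64(-131), np.int64(4), np.int64(-3)), (np.int64(-130), np.int64(-2), np.int64(-3)), (np.int64(-130), np.int64(-8), np.int64(3))]
229 [(np.int64(-134), np.int64(3), np.int64(-4)), (np.int64(-133), np.int64(-3), np.int64(-4)), (np.int64(-133), np.int64(-9), np.int64(0))]
[0.40284696 0.16896604 0.15581485]
```

Call:
carry_out(series="0.012 -0.05 0 0;0.012 -0.05 0 0;0.014 -0.05 0 0;0.014 -0.045 0 0;0.0136 -0.0363 0 0;0 0 0 0;0 0 -0.05 0;0 0 -0.05 0;0 0 -0.038 0;0 0 0 0;0 0 0 0;0 0 0 0")

```text
time: 68.18
tool_pos: [0.4704, -0.0615, 0.0201]
tcp_rot: [0.264, 3.126, -0.001]
wrist_force: [-0.2, 0.4, 0.6]
width: -0.002
grip_force: 0.0
```

Call:
carry_out(series="0.003 -0.0005 0 0;0.003 -0.0005 0 0;0.003 -0.0005 0 0;0.003 -0.0005 0 0;0.002 -0.0003 0 0;0 0 0 0;0 0 0 0;0 0 0 0")

```text
time: 69.18
tool_pos: [0.4821, -0.0635, 0.0178]
tcp_rot: [-0.264, -3.13, -0.0]
wrist_force: [0.6, -0.5, 0.3]
width: -0.0
grip_force: 0.0
```

```bash
cat > st.py <<'E'
from h import *
s=bot.read_state();p=s['tool_pos'];T=tubf(p,'top')-[.003,.0008,0]
e=np.array([np.cos(yaw),np.sin(yaw)]);q=p[:2]-C0
print('tub X',round(q@e*1000,1),'Y',round((-q[0]*e[1]+q[1]*e[0])*1000,1),'z',round(p[2]*1000,1),np.round(s['wrist_force'],1),np.round(s['torque'],2),'tilt',np.round(cv2.Rodrigues(s['tcp_rot'])[0][:,2],3),s['time'])
E
python3 st.py
```

```text
tub X -121.3 Y 1.6 z 17.8 [ 0.6 -0.5  0.3] [ 0.04  0.05 -0.04] tilt [-0.  0. -1.] 69.175
```

Call:
carry_out(series="0.002 -0.0003 -0.0005 0;0.002 -0.0003 0 0;0 0 0 0;0 0 0 0")

```text
time: 69.68
tool_pos: [0.4851, -0.0639, 0.0168]
tcp_rot: [-0.264, -3.128, -0.0]
wrist_force: [-3.7, 0.2, 0.2]
width: 0.0
grip_force: 0.0
```

```bash
python3 st.py
```

```text
tub X -118.2 Y 1.7 z 16.8 [-3.7  0.2  0.2] [ 0.05  0.53 -0.04] tilt [-0.002  0.    -1.   ] 69.675
```

Call:
carry_out(series="0.002 -0.0003 0 0;0 0 0 0;0 0 0 0")

```text
time: 70.05
tool_pos: [0.4849, -0.0639, 0.0162]
tcp_rot: [-0.264, -3.124, -0.001]
wrist_force: [-9.3, 0.5, 1.8]
width: -0.003
grip_force: 0.0
```

```bash
python3 st.py
```

```text
tub X -118.5 Y 1.7 z 16.2 [-9.3  0.5  1.8] [ 0.1   1.06 -0.01] tilt [-0.006  0.001 -1.   ] 70.05
```

The gripper's base hits the keeper before the closed fingers can press the lever fully home. A green look-alike jar, held high in the jaws, would reach lower and fit under the keeper. I'll use one as a pushing block.

Call:
carry_out(series="-0.008 0.001 0 0;-0.03 0.005 0.003 0;0 0 0.05 0;0 0 0.06 0;-0.03 0.03 0.03 0;-0.01 0.05 0 0;0 0.05 0 0;0 0.05 0 0;0 0.05 0 0;0 0 0 0", jaw=0.5)

```text
time: 71.3
tool_pos: [0.4111, 0.1747, 0.1613]
tcp_rot: [0.256, 3.128, 0.003]
wrist_force: [0.8, -0.1, 1.0]
width: 0.752
grip_force: 0.0
```

```bash
cat > lev.py <<'E'
from h import *
z=0
for i in range(4):
    A,d=cap('top');z=z+d/4
T=tubf(pc('top',z),'top')
for v in range(215,225): print(v,[tuple(np.round(T[v,u]*1000,1).tolist()) for u in(280,282)])
E
python3 lev.py; python3 st.py
python3 - <<'E'
from h import *
for n,b in(('top',[.003,.001]),('scene',[-.004,-.002])):
    im,d=cap(n);P=pc(n,d);h=cv2.cvtColor(im,cv2.COLOR_BGR2HSV)
    m=(h[...,0]>45)&(h[...,0]<85)&(h[...,1]>110)&(P[...,2]>.03)&(P[...,2]<.07)&(P[...,1]>.25)
    k,l,s,c=cv2.connectedComponentsWithStats(m.astype(np.uint8))
    for i in range(1,k):
        if s[i,4]>40:
            q=P[l==i];t=q[q[:,2]>.043];print(n,s[i,4],np.round((t[:,:2].min(0)+t[:,:2].max(0))/2+b,4),q[:,2].max())
E
```

```text
215 [(-104.2, 8.0, 99.0), (-103.7, 2.4, 99.4)]
216 [(-101.4, 6.2, 57.2), (-101.3, 0.5, 60.8)]
217 [(-103.5, 5.7, 50.5), (-103.1, -0.2, 51.7)]
218 [(-105.6, 5.1, 43.5), (-105.3, -0.7, 46.0)]
219 [(-107.7, 4.6, 36.6), (-107.2, -1.3, 37.8)]
220 [(-110.0, 4.2, 31.5), (-109.0, -2.0, 28.3)]
221 [(-112.7, 3.8, 29.0), (-111.9, -2.3, 27.5)]
222 [(-115.3, 3.4, 25.8), (-114.9, -2.6, 27.1)]
223 [(-115.3, 2.1, -0.8), (-117.5, -3.0, 23.7)]
224 [(-118.4, 1.8, -0.7), (-117.8, -4.3, 0.1)]
tub X -231.2 Y 220.5 z 160.5 [-0.2 -0.4  0. ] [-0.02  0.03 -0.01] tilt [ 0.001 -0.    -1.   ] 71.5
top 144 [0.6451 0.3746] 0.055857844810224044
top 165 [0.5892 0.4499] 0.05542842334057885
top 160 [0.4951 0.4496] 0.05512504058787293
scene 222 [0.4939 0.4491] 0.05292287302677623
scene 267 [0.5869 0.4502] 0.05504646264744961
scene 248 [0.6448 0.3743] 0.053208110623509386
```

Call:
carry_out(series="0.04 0.035 0 0;0.04 0.035 0 0;0.04 0.035 0 0;0.04 0.035 0 0;0.04 0.035 0 0;0.0344 0.0287 0 0;0 0 0 0;0 0 -0.05 0;0 0 0 0;0 0 0 0;0 0 0 0", jaw=0.6, grip_force=45)

```text
time: 72.97
tool_pos: [0.646, 0.3755, 0.1134]
tcp_rot: [0.264, 3.127, 0.003]
wrist_force: [0.9, 0.6, -0.5]
width: 0.797
grip_force: 0.0
```

Call:
carry_out(series="-0.001 -0.001 -0.05 0;0 0 -0.04 0;0 0 -0.018 0;0 0 0 0;0 0 0 0;0 0 0 0")

```text
time: 73.72
tool_pos: [0.6454, 0.3753, 0.0051]
tcp_rot: [0.264, 3.127, 0.004]
wrist_force: [-0.2, -0.0, -0.2]
width: 0.8
grip_force: 0.0
```

Call:
carry_out(series="0 0 0 0;0 0 0 0;0 0 0 0;0 0 0 0;0 0 0 0;0 0 0 0;0 0 0.02 0;0 0 0.04 0;0 0 0.04 0;0 0 0.04 0;0 0 0 0", jaw=-1)

```text
time: 75.1
tool_pos: [0.6466, 0.3758, 0.1489]
tcp_rot: [0.263, 3.122, 0.008]
wrist_force: [0.4, 0.6, -0.6]
width: 0.522
grip_force: 46.2
```

Call:
carry_out(series="-0.03 -0.05 0 0;-0.03 -0.05 0 0;-0.03 -0.05 0 0;-0.03 -0.05 0 0;-0.03 -0.05 0 0;-0.03 -0.05 0 0;-0.0123 -0.05 0 0;0 -0.05 0 0;0 -0.0348 0 0;0 0 0 0;0 0 -0.05 0;0 0 -0.04 0;0 0 0 0;0 0 0 0;0 0 0 0")

```text
time: 76.97
tool_pos: [0.4533, -0.0606, 0.0544]
tcp_rot: [0.263, 3.127, -0.001]
wrist_force: [-0.9, 0.4, -1.0]
width: 0.52
grip_force: 46.4
```

```bash
python3 st.py
python3 - <<'E'
from h import *
B,d=cap('scene');cv2.imwrite('pics/m.png',cv2.resize(B[110:200,215:305],(560,560),interpolation=2))
E
```

```text
tub X -150.2 Y -0.3 z 54.4 [-0.9  0.4 -1. ] [-0.06 -0.06 -0.02] tilt [ 0.004 -0.001 -1.   ] 76.975
```

View pics/m.png

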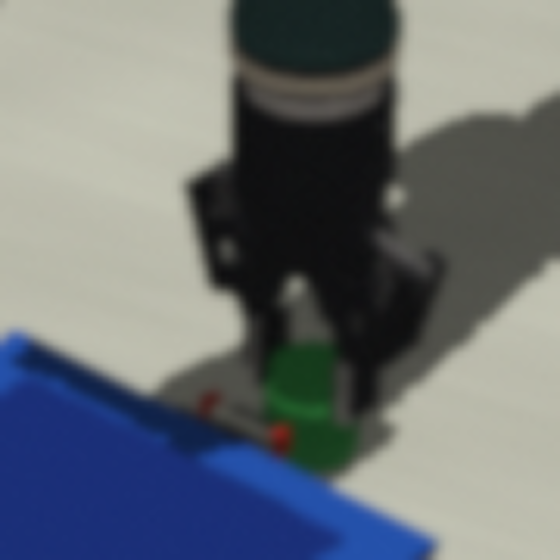

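The green jar is held upright between the fingers at (312,405), in front of the cheeks. Lower it and push.

Call:
carry_out(series="0 0.001 -0.018 0;0 0 -0.015 0;0 0 0 0;0.003 -0.0005 0 0;0.003 -0.0005 0 0;0.003 -0.0005 0 0;0.003 -0.0005 0 0;0.002 -0.0003 0 0;0 0 0 0;0 0 0 0")

```text
time: 78.28
tool_pos: [0.4649, -0.0617, 0.0191]
tcp_rot: [-0.264, -3.13, -0.0]
wrist_force: [-1.0, 0.2, -1.6]
width: 0.52
grip_force: 46.4
```

```bash
python3 st.py
```

```text
tub X -138.6 Y 0.5 z 19.1 [-1.   0.2 -1.6] [-0.03  0.3  -0.  ] tilt [-0.001  0.    -1.   ] 78.275
```

Call:
carry_out(series="0.002 -0.0003 0 0;0.002 -0.0003 0 0;0.002 -0.0003 0 0;0.002 -0.0003 0 0;0 0 0 0;0 0 0 0")

```text
time: 79.03
tool_pos: [0.4733, -0.063, 0.0194]
tcp_rot: [-0.264, -3.13, -0.0]
wrist_force: [-2.4, 0.2, -0.6]
width: 0.519
grip_force: 46.4
```

```bash
python3 st.py
```

```text
tub X -130.1 Y 0.6 z 19.4 [-2.4  0.2 -0.6] [0.12 0.48 0.07] tilt [-0.  0. -1.] 79.025
```

Call:
carry_out(series="0.002 -0.0003 0 0;0.002 -0.0003 0 0;0 0 0 0;0 0 0 0")

```text
time: 79.53
tool_pos: [0.4742, -0.0631, 0.0185]
tcp_rot: [-0.263, -3.124, -0.001]
wrist_force: [-7.9, 1.8, 2.4]
width: 0.519
grip_force: 46.6
```

```bash
python3 st.py
```

```text
tub X -129.1 Y 0.7 z 18.5 [-7.9  1.8  2.4] [0.29 1.58 0.02] tilt [-0.006  0.001 -1.   ] 79.525
```

Call:
carry_out(series="-0.01 0.002 0 0;-0.03 0.005 0 0;0 0 0.03 0;-0.02 0.04 0 0;0 0.05 0 0;0 0.05 0 0;0 0.04 0 0;0 0 0 0;0 0 -0.03 0;0 0 -0.01 0;0 0 0 0;0 0 0 0")

```text
time: 81.03
tool_pos: [0.4182, 0.1231, 0.0101]
tcp_rot: [0.265, 3.129, 0.001]
wrist_force: [-0.4, -0.8, -0.1]
width: 0.517
grip_force: 46.6
```

```bash
python3 lev.py;python3 lid.py; python3 st.py
python3 - <<'E'
from workcell import bot
print(bot.read_state()['tool_pos'])
E
```

```text
215 [(-104.3, 8.0, 99.7), (-140.0, 13.5, 362.4)]
216 [(-100.6, 6.0, 50.8), (-100.3, 0.2, 53.4)]
217 [(-100.7, 4.9, 29.3), (-100.7, -0.9, 34.1)]
218 [(-103.3, 4.5, 26.1), (-103.0, -1.4, 28.6)]
219 [(-106.0, 4.1, 23.4), (-105.4, -1.9, 23.7)]
220 [(-106.0, 2.9, -0.6), (-105.5, -3.2, -0.0)]
221 [(-109.3, 2.7, 0.8), (-108.8, -3.4, 1.5)]
222 [(-112.3, 2.4, 0.3), (-111.5, -3.8, -1.2)]
223 [(-115.0, 2.0, -2.9), (-114.7, -4.0, 0.0)]
224 [(-118.6, 1.9, 1.7), (-117.7, -4.4, -1.3)]
flat slope deg 0.39064488315293766 1482 [-0.08054341 -0.11995884  0.10034638] [ 0.0804895  -0.00016407  0.11167662]
tub X -216.0 Y 175.1 z 10.0 [ 0.1  0.4 -0.8] [0.04 0.01 0.02] tilt [ 0.001  0.    -1.   ] 81.275
[0.41796936 0.12341044 0.0099762 ]
```

Call:
carry_out(series="0 0 -0.005 0;0 0 0 0;0 0 0 0")

```text
time: 81.65
tool_pos: [0.4171, 0.1234, 0.0042]
tcp_rot: [-0.264, -3.13, 0.0]
wrist_force: [1.3, -0.7, -0.4]
width: 0.514
grip_force: 46.6
```

Call:
carry_out(series="0 0 0 0;0 0 0 0;0 0 0 0;0 0 0.03 0;0 0 0.05 0;0 0 0.06 0;0 0 0 0;0 0 0 0;0 0 0 0;0 0 0 0", jaw=0.6)

```text
time: 82.9
tool_pos: [0.416, 0.1231, 0.1425]
tcp_rot: [-0.264, -3.127, 0.002]
wrist_force: [0.1, 0.1, -0.4]
width: 0.802
grip_force: 0.0
```

```bash
python3 lid.py; python3 st.py
python3 - <<'E'
from h import *
A,dA=cap('top');B,dB=cap('scene')
o=np.hstack([cv2.resize(A[110:250,215:355],(400,400),interpolation=2),cv2.resize(B[130:250,165:285],(400,400),interpolation=2)]);cv2.imwrite('pics/z.png',o)
for n,im,d in(('top',A,dA),('scene',B,dB)):
    T=tubf(pc(n,d),n)
    for s in(-1,1):
        q=T[(s*T[...,1]>.128)&(s*T[...,1]<.17)&(abs(T[...,0])<.034)&(T[...,2]>.06)&(T[...,2]<.13)]
        print('clip',s,len(q),np.round(np.percentile(q,[5,50,95],axis=0),3).tolist())
E
```

```text
flat slope deg 0.4075883379134309 1483 [-0.08144778 -0.11999133  0.09973764] [ 7.94938656e-02 -2.39233458e-05  1.11536133e-01]
tub X -217.6 Y 174.5 z 142.8 [-0.2 -0.5  0.4] [-0.03  0.02 -0.03] tilt [-0.003 -0.001 -1.   ] 82.95
clip -1 46 [[-0.032, -0.133, 0.091], [-0.005, -0.13, 0.103], [0.029, -0.128, 0.108]]
clip 1 56 [[-0.032, 0.129, 0.073], [0.0, 0.131, 0.103], [0.032, 0.134, 0.107]]
clip -1 28 [[-0.028, -0.135, 0.102], [-0.0, -0.131, 0.103], [0.031, -0.129, 0.106]]
clip 1 185 [[-0.031, 0.129, 0.074], [-0.0, 0.132, 0.088], [0.03, 0.135, 0.105]]
```

View pics/z.png

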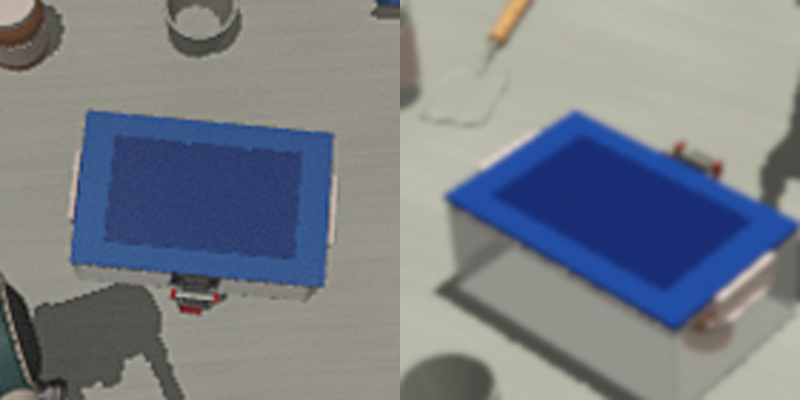

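The lid is tight, the clips lie flat at (75,185) and (333,210), and the lever is down under the keeper at (190,308). Handing in.

```bash
python3 -c "
from workcell import bot
print(bot.finish_job())"
```

```text
the job is handed in; nothing more can be done
None
```

The job is handed in at about 83 s of the 210 s. All four red-capped amber jars stand in the tub, the lid is shut, both clips are folded, and the front latch is hooked with its lever fully down. The hand-in gave no verdict; the last camera check put the lid at about 0.007 rad. I pressed the lever home with a green look-alike jar held in the gripper, because the gripper alone hit the keeper, and left that jar standing on the table.

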